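# Square a gold wafer into the corner of the measuring stage

## Robot

A 7-joint arm with a two-finger parallel gripper is mounted at the origin on the work surface. World frame = base frame: x ahead of the robot, y to its left, z up, the work surface at z = 0. Lengths are in m, angles in rad, forces in N, time in s.
With the tool pointing down it reaches from about 0.425 to 0.925 m from the base axis. Payload 6.8 kg.
Tool frame: the origin (TCP) lies midway between the tips of the shut fingers; the grasp point (between the pads) lies 19 mm behind it; z points along the fingers, x is the direction in which the jaws open and shut, and the axes are right-handed (so a half turn about z gives the same grasp; the last joint's range is limited). The gripper opens to 85 mm and grips with 20 to 120 N. Pads are 22 mm wide; open, the fingers measure 114 mm over their backs; the gripper's body (76 mm by 85 mm) begins 54 mm behind the grasp point. The pads swing forward as they close: fully open they stand 13 mm farther back than shut.
Start: joints at [1.097, 0.477, 0.022, 1.555, -0.011, 1.109, -0.083], TCP at [0.241, -0.63, 0.231] pointing down, gripper open.
Joint ranges: [-2.96, 2.96], [-0.34, 2.1], [-1.41, 1.46], [0.24, 2.44], [-1.37, 4.51], [0.17, 1.92], [-2.96, 2.96]. Speed limits (rad/s): [2.39, 2.39, 3.14, 3.14, 3.14, 3.14, 3.14].

## Interface

Orientations are given as a unit quaternion [w, x, y, z].
In Python, from station import * gives the robot as it stands.
- The arm moves only by the shell command python3 -m handwheel 'ROWS' [FORCE]. ROWS is JSON, a list of rows, each an object of numbers: "grip": the finger opening in cm, from 0 to 8.54; "tx", "ty", "tz": the shift along the tool's x, y, z in cm; "yaw": the turn about the tool's z in degrees. In form: [{"grip": .., "tx": .., "ty": .., "tz": .., "yaw": ..}, ...]. A call has 1 to 5 rows; each row shifts and turns the commanded pose from where the row before left it, along the tool's axes as they then stand; what a row does not reach is not made up. A row lasts 1/10 s, in which the tool goes at most 50 mm and 8.59 degrees, less where a joint would pass 70% of its speed; a pose out of reach is approached as far as the arm can. A call is refused whole if a number of a shift passes 5 or a number of a turn 8.59, either way. A call with a gripper value outside its range is refused whole. The fingers move at their own pace and stop on an object; FORCE is the grip in N (left out, the last holds). Time passes only in rows, so rows that do not move let the fingers close. It gives the time, the measured TCP pose, the force and the opening at its end, in the units of the state.
- get_obs(): the state, without advancing time (a new reading comes with each control period).
- read_camera(name): name is "scene" or "top"; returns a dict with "image" (384x512x3 uint8, blue, green, red), "intrinsics" (3x3 intrinsics, pixels), "position" and "attitude" of the camera in the world. Camera axes: x right, y down, z forward; pixel columns grow to the right and rows downward; lengths in m; the calibration is good to about 2 mm. A picture is of the moment at which its call begins. There is no depth.
- hand_in(): hands the job in, once; it reports no verdict.
The state is a dict: "t": time; "q": joint angles; "joint_vel": joint speeds; "joint_torque": joint torques, N m; "eef_pos": TCP position; "tool_rot": TCP orientation; "contact_force": force on the tool from outside, world axes, zero at the start; "torque": the same for the moment, N m; "gripper_width": opening from 0.0 (shut) to 1.0 (fully open).
Only numpy, scipy, OpenCV 4.12 (cv2) and the standard library are available. Lean on these libraries where they do the work, as an engineer would, in place of code of your own. Each camera call takes 0.05 s, during which the arm holds its last target. There are 200 camera calls.

## Task

Take the blue-handled nudging stick out of its wooden stand and, touching the gold wafer with nothing but the stick, push the wafer until its long edge is pressed flat against the long fence of the black stage, then slide it along until its short edge is pressed against the short fence, so that it ends flush with both. Gold is soft: at each fence press lightly but definitely (6 to 8 N on the stick, for half a second) and never push the wafer with more than 10 N. Then stand the stick back in its stand, let go, and leave everything else on the table where it is.

Things in the scene. Friction and masses are not known exactly. Their poses are not given: they have to be found in the camera images.
- stage: Black slab fixed to the table, left or right, 200 mm square, 12 mm high; origin at the centre of its underside. Two aluminium fences on it, 12 mm wide and 10 mm high, form a square corner towards its +x, +y corner, faces parallel to its axes. Both fences are clamped at settings that differ every time and are NOT reported: find them by sight or by feel.
- long_rail: Dark fixed rail at the stage's +x edge, carrying the long fence (140 mm long, along the stage's y). Frame: the stage's centre, at the stage's top (12 mm up), axes as the stage's. The fence's face, looking to -x, lies somewhere from x = +61 to +79 mm in this frame, and runs from y = -74 to +66 mm.
- short_rail: Dark fixed rail at the stage's +y edge, carrying the short fence (74 mm long, along the stage's x). Frame: the stage's centre, at the stage's top (12 mm up), axes as the stage's. The fence's face, looking to -y, lies somewhere from y = +66 to +84 mm in this frame, and runs from x = -15 to +59 mm.
- long_pin (a joint): Red touch pin, 4 mm wide, in the long fence's face at y = +27 mm of the stage: 0 = standing out 3 mm from the face, 0.003 m = pushed in flush with it. Its spring is very weak (under 0.05 N); it springs out if the wafer leaves.
- short_pin (a joint): Red touch pin, 4 mm wide, in the short fence's face at x = +50 mm of the stage: 0 = standing out 3 mm from the face, 0.003 m = pushed in flush with it. Its spring is very weak (under 0.05 N); it springs out if the wafer leaves.
- wafer_center (a point): Centre (half-way up) of the gold wafer: a loose flat plate 46 mm (x) by 64 mm (y), 6 mm thick, about 0.3 kg, on the stage, its centre 16 to 52 mm short of its seated place along each axis, up to 0.25 rad askew. Its y edge belongs along the long fence. Drag 0.7 to 2 N. Pushed askew against a fence at its middle it may jam: nudge the end that stands off.
- stick_grip (a point): Middle of the handle of the nudging stick. Loose, 60 g, 102 mm long, standing upright, tip down (its z is up). Handle: blue plastic, 18 mm square (sides along this frame's x and y), 56 mm high, from 28 mm below this point to 28 mm above. Below it a blue round collar 32 mm across and 6 mm thick (28 to 34 mm below this point), then a round white stem 12 mm across and 40 mm long; its flat tip is 74 mm below this point. Grip it by the handle.
- stick_tip (a point): Centre of the flat end face of the stick's stem; z up along the stick.
- stand_mouth (a point): Centre of the square hole, at the top face of the wooden stand (block 70 x 70 x 46 mm, fixed to the table; this point is 46 mm above the table). The hole is 20 mm square, goes right through, sides along this frame's x and y. With the stick in place its collar rests on this face, its tip is 40 mm below this point and its grip point 34 mm above.
- weight: Steel balance weight, 28 mm across, 42 mm high, loose; leave alone. Origin at the centre of its underside.
- loupe: Black eye loupe, 34 mm across, 26 mm high, loose; leave alone. Origin at the centre of its underside.
- mug: White mug, 76 mm across, 90 mm high, handle at its +y, loose; leave alone. Origin at the centre of its underside.
- copper_wafer: Copper-coloured plate 46 x 64 x 6 mm lying in the grey sample tray; leave alone. Origin at the centre of its underside.
- flask: Dark steel flask, 70 mm across, 235 mm high, loose; leave alone. Origin at the centre of its underside.
- card_box: Blue box 80 x 120 x 50 mm, loose; leave alone. Origin at the centre of its underside.
- acid_bottle: Small amber test-acid bottle, 36 mm across, 70 mm high, loose; leave alone. Origin at the centre of its underside.
Not all that is in view belongs to the job. Of the things shaped like the part that bears wafer_center, the brass one is meant. There is more than one size of the part that bears stick_grip; the job needs the larger.

How it is judged:
By the outcome, as a careful person would: the job done as asked, in the order asked, and still so for the second after the job is handed in, with the robot touching nothing.
It also fails if it takes over 72 s, if anything falls off the work surface, if the arm or the gripper's body presses on something with over 40 N, if the wrist force passes 120 N, or if a joint passes its speed limit or range.

## Working session

There is one attempt and no reset: what is moved stays moved. The work goes in short steps, Python scripts to look and compute and a shell command to move; the robot and the scene stay as the last step left them, time stands still between calls to the robot, and variables do not carry over. Pictures are saved under pics/ and viewed, about 8 in all and at most 12, crops included, and the job is handed in when it is done.

```bash
mkdir -p pics; ls; python3 - <<'E'
from station import *
import cv2,numpy as np
o=get_obs();print(o)
for n in("scene","top"):
    c=read_camera(n);cv2.imwrite(f"pics/{n}0.png",c["image"]);print(n,c["intrinsics"],c["position"],c["attitude"])
a=cv2.imread("pics/scene0.png");b=cv2.imread("pics/top0.png")
E
```

```text
pics
{'t': 0.0, 'q': array([ 1.09692306,  0.47779969,  0.02234381,  1.55648116, -0.01151512,
        1.10930405, -0.08304281]), 'joint_vel': array([-0.00108773,  0.00011409,  0.00064393, -0.00061661,  0.00040189,
        0.00064472,  0.00071363]), 'joint_torque': array([-7.10499880e-04, -5.96453297e+01,  1.60793200e+00, -2.81196177e+01,
        1.24824891e-02,  9.36980650e-03,  2.33537810e-05]), 'eef_pos': array([ 0.24119615, -0.6297823 ,  0.23031353]), 'tool_rot': array([-4.74469645e-04,  8.23933841e-01, -5.66685236e-01, -8.02272670e-04]), 'contact_force': array([0.00676161, 0.45143456, 0.20862919]), 'torque': array([ 0.02144096, -0.05732653,  0.02985399]), 'gripper_width': 1.0009411020851167}
scene [[451.14661451   0.         251.68846058]
 [  0.         451.14661451 188.94272643]
 [  0.           0.           1.        ]] [ 1.42187284 -0.05480046  0.82827663] [-0.32374983  0.70020409  0.5796988  -0.26239204]
top [[382.14417914   0.         250.70593311]
 [  0.         382.14417914 194.48541048]
 [  0.           0.           1.        ]] [0.38862959 0.1077245  1.31262655] [-0.04863675  0.71238588 -0.69811331  0.05271265]
```

View pics/top0.png

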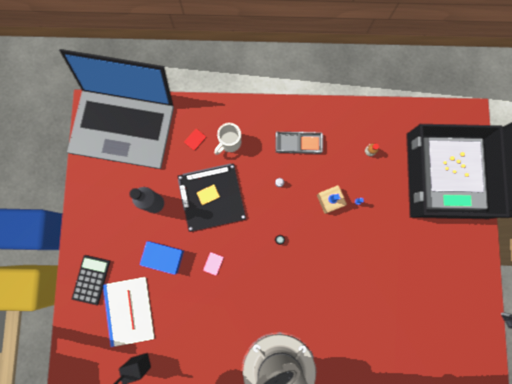

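View pics/scene0.png

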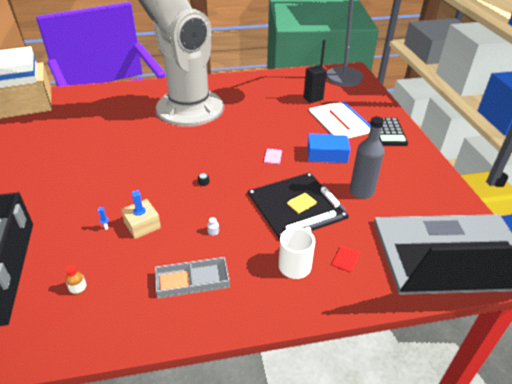

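Top view: the stage is at (212,197) with the gold wafer at (208,195). The large stick is in its stand at (335,199), and a smaller stick stands at (360,202). The copper wafer is in the tray at (311,143). Candidates for the stick are (335,199) in the stand (large) and (360,202) beside it (small), so I choose the one in the stand. Candidates for the wafer are (208,195) gold, (311,143) copper, and the red and pink notes at (195,140) and (213,264), so I choose the gold one. Next I check both in a close crop.

```bash
cat > h.py <<'E'
from station import *
import cv2,numpy as np
from scipy.spatial.transform import Rotation as R
def rot(q): return R.from_quat([q[1],q[2],q[3],q[0]]).as_matrix()
def w(c,uv,z):
    d=rot(c["attitude"])@np.linalg.inv(c["intrinsics"])@np.array([uv[0],uv[1],1.]);p=np.array(c["position"]);return p+d*(z-p[2])/d[2]
def px(c,P):
    v=c["intrinsics"]@rot(c["attitude"]).T@(np.array(P)-c["position"]);return v[:2]/v[2]
def crop(im,x,y,W,H,s): return cv2.resize(im[y:y+H,x:x+W],None,fx=s,fy=s,interpolation=cv2.INTER_CUBIC)
E
python3 - <<'E'
import cv2,numpy as np
from h import crop
t=cv2.imread("pics/top0.png");s=cv2.imread("pics/scene0.png")
a=crop(t,172,158,80,80,5);b=crop(t,310,170,80,60,5)
c=crop(s,240,165,120,75,3.333);d=crop(s,85,175,80,60,5)
o=np.zeros((600,800,3),np.uint8)
o[:400,:400]=a;o[:300,400:]=b;o[300:600,400:]=d;o[400:600,:400]=c[25:225,:400]
cv2.imwrite("pics/crop1.png",o)
E
```

```text
(no output)
```

View pics/crop1.png

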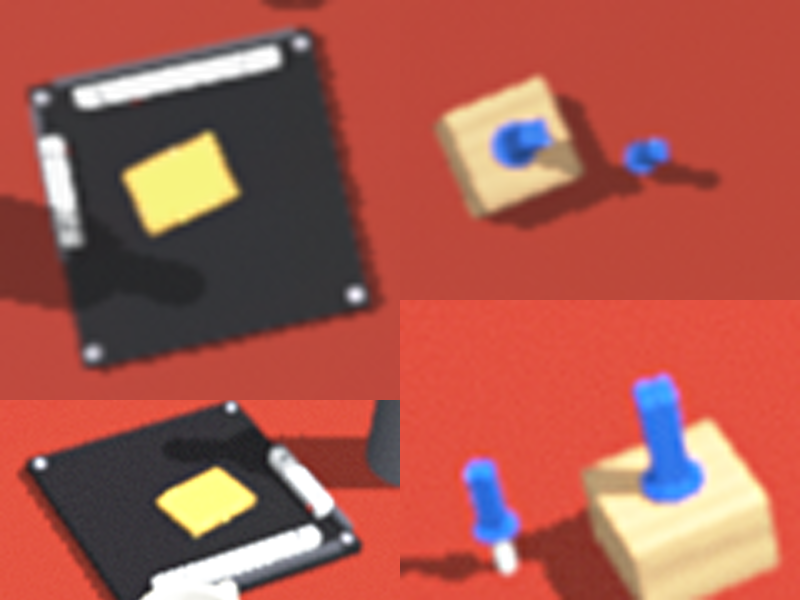

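The crop shows the gold wafer askew on the stage with fences along the top (long) and left (short). The stick in the stand is clearly larger than the white-stemmed one beside it. Next I triangulate.

```bash
python3 - <<'E'
from h import *
from scipy.optimize import least_squares
t=read_camera("top");s=read_camera("scene")
T1=lambda u,v:np.array([172+(u+.5)/5-.5,158+(v+.5)/5-.5])
T2=lambda u,v:np.array([310+(u-400+.5)/5-.5,170+(v+.5)/5-.5])
S1=lambda u,v:np.array([240+(u+.5)/3.333-.5,165+(v-400+25+.5)/3.333-.5])
S2=lambda u,v:np.array([85+(u-400+.5)/5-.5,175+(v-300+.5)/5-.5])
def rep(n,p): print(n,np.round(p*1000,1))
print("screws");sc=[w(t,T1(*q),.012) for q in[(41,97),(302,43),(355,294),(93,353)]]
for p in sc: rep("",p)
c=np.mean(sc,0);rep("ctr",c)
e=(sc[0]-sc[3]+sc[1]-sc[2]);yaw=np.arctan2(e[1],e[0]);e2=(sc[0]-sc[1]+sc[3]-sc[2]);yaw2=np.arctan2(-e2[0],e2[1]);print(yaw,yaw2,np.linalg.norm(e)/2,np.linalg.norm(e2)/2)
ss=[w(s,S1(*q),.012) for q in[(231,407),(40,463),(347,538)]]
for p in ss: rep("scene screws",p)
print("wafer top z .018")
for q in[(123,181),(213,131),(241,190),(153,236)]: rep("",w(t,T1(*q),.018))
for q in[(156,502),(217,467),(257,497),(196,537)]: rep("s",w(s,S1(*q),.018))
print("stick handle top / collar")
rep("t",w(t,T2(538,133),.108));rep("s",w(s,S2(656,386),.108));rep("s",w(s,S2(672,478),.052));rep("t",w(t,T2(519,143),.052))
print("stand top corners")
for q in[(440,127),(543,76),(582,172),(482,215)]: rep("t",w(t,T2(*q),.046))
for q in[(584,470),(712,420),(769,494),(637,562)]: rep("s",w(s,S2(*q),.046))
E
```

```text
screws
 [632.5 348.4  12. ]
 [674.5 169.   12. ]
 [500.5 128.2  12. ]
 [456.8 305.   12. ]
ctr [566.1 237.6  12. ]
0.23617979984755186 0.23609861811017044 0.17986896760652132 0.18312820055395115
scene screws [459.  306.6  12. ]
scene screws [501.6 130.   12. ]
scene screws [633.2 349.6  12. ]
wafer top z .018
 [574.2 288.5  18. ]
 [610.2 228.2  18. ]
 [569.7 207.7  18. ]
 [536.8 266.6  18. ]
s [571.7 210.6  18. ]
s [539.6 270.4  18. ]
s [580.7 291.8  18. ]
s [616.5 231.3  18. ]
stick handle top / collar
t [ 562.9 -173.3  108. ]
s [ 561.7 -168.1  108. ]
s [ 567.2 -169.1   52. ]
t [ 564.  -173.6   52. ]
stand top corners
t [ 574.6 -122.    46. ]
t [ 610.7 -191.7   46. ]
t [ 546.1 -216.9   46. ]
t [ 515.9 -149.7   46. ]
s [ 546.6 -213.4   46. ]
s [ 520.1 -149.5   46. ]
s [ 581.1 -122.6   46. ]
s [ 617.3 -186.8   46. ]
```

```bash
python3 -m handwheel '[{"yaw":-8.5,"grip":5},{"yaw":-8.5},{"yaw":-8.5},{"yaw":-8.5},{"yaw":-8.5}]' 60; python3 -m handwheel '[{"yaw":-8.5},{"yaw":-8.5},{"yaw":-8.5},{"yaw":-8.5},{"yaw":-8.5}]';python3 -m handwheel '[{"yaw":-6.5},{"tz":0}]'
cat >> h.py <<'E'
def st(tgt=None):
    o=get_obs();M=rot(o["tool_rot"]);p=o["eef_pos"]
    print("t",round(o["t"],2),"p",np.round(p*1000,1),"a",round(np.degrees(np.arctan2(M[1,0],M[0,0])),2),"z",np.round(M[:,2],3),"F",np.round(o["contact_force"],2),"g",round(o["gripper_width"],3))
    if tgt is not None: print("need tool cm",np.round(M.T@(np.array(tgt)/1000-p)*100,2))
E
python3 - <<'E'
from h import *
st([350,-350,230])
t=read_camera("top");s=read_camera("scene")
print("mug",w(t,(230,132),.09),"flask",w(s,(376,124),.235),"small stick foot",w(s,(85+106/5,175+270/5),0))
T1=lambda u,v:np.array([172+(u+.5)/5-.5,158+(v+.5)/5-.5])
a=np.radians(13.5);Rz=np.array([[np.cos(a),np.sin(a)],[-np.sin(a),np.cos(a)]]);c=np.array([566.1,237.6])
for n,q,z in[("long bot",(80,110),.012),("long bot",(282,68),.012),("long top back",(75,90),.022),("long top back",(280,45),.022),("short front",(66,135),.012),("short front",(82,243),.012),("short back",(38,140),.022),("short back",(62,246),.022)]:
    print(n,Rz@(w(t,T1(*q),z)[:2]*1000-c))
E
```

```text
t 0.2 p [ 241.3 -630.   230.7] a -69.04 z [-0.     0.001 -1.   ] F [-0.96 -1.02 -0.87] g 1.004
need tool cm [-22.26 -20.17   0.09]
mug [0.77277156 0.17504216 0.09      ] flask [0.5641218  0.42370577 0.235     ] small stick foot [ 0.5653204  -0.25877785  0.        ]
long bot [75.75973318 67.61368538]
long bot [ 75.02302513 -74.77385577]
long top back [88.04534575 67.12392472]
long top back [ 88.99742806 -76.83330138]
short front [60.61700612 80.38269448]
short front [-15.27531724  83.95029596]
short back [59.25964305 98.4570541 ]
short back [-15.83517604  96.28552249]invalid input
invalid input
invalid input
```

```bash
python3 -m handwheel '[{"grip":5,"tx":0,"ty":0,"tz":0,"yaw":-8.5},{"grip":5,"tx":0,"ty":0,"tz":0,"yaw":-8.5},{"grip":5,"tx":0,"ty":0,"tz":0,"yaw":-8.5},{"grip":5,"tx":0,"ty":0,"tz":0,"yaw":-8.5},{"grip":5,"tx":0,"ty":0,"tz":0,"yaw":-8.5}]' 60
```

```text
t: 0.8
eef_pos: [0.2414, -0.6303, 0.2312]
tool_rot: [-0.0, 0.974, -0.227, -0.0]
contact_force: [-0.1, -0.3, 0.1]
gripper_width: 0.581
```

```bash
python3 -m handwheel '[{"grip":5,"tx":0,"ty":0,"tz":0,"yaw":-8.5},{"grip":5,"tx":0,"ty":0,"tz":0,"yaw":-8.5},{"grip":5,"tx":0,"ty":0,"tz":0,"yaw":-8.5},{"grip":5,"tx":0,"ty":0,"tz":0,"yaw":-8.5},{"grip":5,"tx":0,"ty":0,"tz":0,"yaw":-8.5}]' >/dev/null
python3 -m handwheel '[{"grip":5,"tx":0,"ty":0,"tz":0,"yaw":-6.5},{"grip":5,"tx":3,"ty":-3.1,"tz":0,"yaw":0},{"grip":5,"tx":3,"ty":-3.1,"tz":0,"yaw":0},{"grip":5,"tx":3,"ty":-3.1,"tz":0,"yaw":0},{"grip":5,"tx":3,"ty":-3.1,"tz":0,"yaw":0}]' >/dev/null
python3 -m handwheel '[{"grip":5,"tx":3,"ty":-3.1,"tz":0,"yaw":0},{"grip":5,"tx":3,"ty":-3.1,"tz":0,"yaw":0},{"grip":5,"tx":3,"ty":-3.1,"tz":0,"yaw":0},{"grip":5,"tx":0,"ty":0,"tz":0,"yaw":0}]'
python3 -c "
from h import *
st([564,-171,160])"
```

```text
t: 2.2
eef_pos: [0.3554, -0.3439, 0.2318]
tool_rot: [-0.0, 0.98, 0.199, 0.001]
contact_force: [-0.2, 0.5, 0.3]
gripper_width: 0.585
t 2.2 p [ 355.4 -343.9  231.8] a 22.96 z [ 0.001  0.001 -1.   ] F [-0.21  0.49  0.26] g 0.585
need tool cm [25.94 -7.78  7.22]
```

```bash

python3 -m handwheel '[{"grip":5,"tx":4.3,"ty":-1.3,"tz":0.9,"yaw":0},{"grip":5,"tx":4.3,"ty":-1.3,"tz":0.9,"yaw":0},{"grip":5,"tx":4.3,"ty":-1.3,"tz":0.9,"yaw":0},{"grip":5,"tx":4.3,"ty":-1.3,"tz":0.9,"yaw":0},{"grip":5,"tx":4.3,"ty":-1.3,"tz":0.9,"yaw":0}]' >/dev/null
python3 -m handwheel '[{"grip":5,"tx":4.3,"ty":-1.3,"tz":0.9,"yaw":0},{"grip":5,"tx":0,"ty":0,"tz":2,"yaw":0},{"grip":5,"tx":0,"ty":0,"tz":0,"yaw":0},{"grip":5,"tx":0,"ty":0,"tz":0,"yaw":0}]'
python3 - <<'E'
from h import *
st([564,-171,62])
t=read_camera("top");s=read_camera("scene")
a=crop(t["image"],305,160,80,60,5);b=crop(s["image"],85,140,80,120,5)
o=np.zeros((600,800,3),np.uint8);o[:300,:400]=a;o[:,400:]=b;cv2.imwrite("pics/crop2.png",o)
E
```

```text
t: 3.1
eef_pos: [0.5604, -0.1803, 0.157]
tool_rot: [0.0, 0.981, 0.194, -0.001]
contact_force: [0.1, -0.3, 0.2]
gripper_width: 0.586
t 3.1 p [ 560.4 -180.3  157. ] a 22.37 z [-0.002 -0.    -1.   ] F [ 0.08 -0.33  0.25] g 0.586
need tool cm [ 0.7  -0.72  9.5 ]
```

View pics/crop2.png

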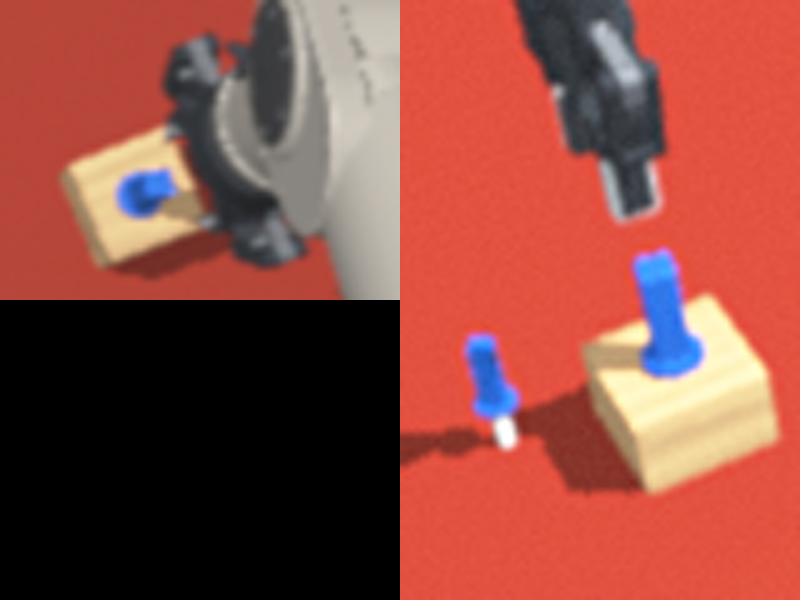

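Scene crop: the gripper tips at (632,200) sit left of the handle top at (656,265), which agrees with the 7 mm shifts computed. The handle lies square to the stand.

```bash

python3 -m handwheel '[{"grip":5,"tx":0.7,"ty":-0.7,"tz":0,"yaw":0},{"grip":5,"tx":0,"ty":0,"tz":0,"yaw":0},{"grip":5,"tx":0,"ty":0,"tz":2,"yaw":0},{"grip":5,"tx":0,"ty":0,"tz":1.5,"yaw":0},{"grip":5,"tx":0,"ty":0,"tz":0,"yaw":0}]' 
python3 -c "
from h import *
st([564,-171,62])"
python3 -m handwheel '[{"grip":5,"tx":0,"ty":0,"tz":2,"yaw":0},{"grip":5,"tx":0,"ty":0,"tz":2,"yaw":0},{"grip":5,"tx":0,"ty":0,"tz":1.5,"yaw":0},{"grip":5,"tx":0,"ty":0,"tz":0.5,"yaw":0},{"grip":5,"tx":0,"ty":0,"tz":0,"yaw":0}]' 
python3 - <<'E'
from h import *
st([564,-171,62])
s=read_camera("scene")
cv2.imwrite("pics/crop3.png",crop(s["image"],85,140,80,120,5))
E
```

```text
t: 3.7
eef_pos: [0.5633, -0.1697, 0.1202]
tool_rot: [-0.001, 0.981, 0.195, -0.002]
contact_force: [0.1, 0.2, 0.1]
gripper_width: 0.587
t 3.7 p [ 563.3 -169.7  120.2] a 22.46 z [-0.004  0.001 -1.   ] F [0.1  0.23 0.12] g 0.587
need tool cm [0.03 0.16 5.82]
t: 4.2
eef_pos: [0.5648, -0.1697, 0.0619]
tool_rot: [-0.0, 0.981, 0.195, -0.0]
contact_force: [-0.2, -0.2, 1.3]
gripper_width: 0.584
t 4.2 p [ 564.8 -169.7   61.9] a 22.46 z [-0.001  0.    -1.   ] F [-0.21 -0.24  1.28] g 0.584
need tool cm [-0.13  0.09 -0.01]
```

View pics/crop3.png

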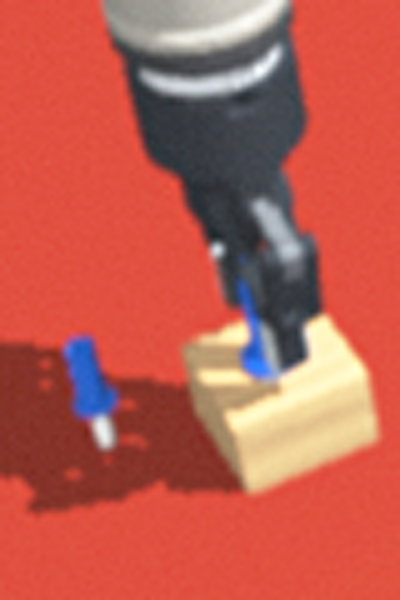

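The crop shows the handle between the fingers, above the collar at (265,365). Closing.

```bash

python3 -m handwheel '[{"grip":1,"tx":0,"ty":0,"tz":0,"yaw":0},{"grip":1,"tx":0,"ty":0,"tz":0,"yaw":0},{"grip":1,"tx":0,"ty":0,"tz":0,"yaw":0},{"grip":1,"tx":0,"ty":0,"tz":0,"yaw":0},{"grip":1,"tx":0,"ty":0,"tz":0,"yaw":0}]' 80
python3 -m handwheel '[{"grip":1,"tx":0,"ty":0,"tz":0,"yaw":0},{"grip":1,"tx":0,"ty":0,"tz":-2,"yaw":0},{"grip":1,"tx":0,"ty":0,"tz":-4,"yaw":0},{"grip":1,"tx":0,"ty":0,"tz":-3,"yaw":0},{"grip":1,"tx":0,"ty":0,"tz":0,"yaw":0}]'
python3 - <<'E'
from h import *
st()
s=read_camera("scene");t=read_camera("top")
a=crop(s["image"],85,110,80,120,5);b=crop(t["image"],305,160,80,60,5)
o=np.zeros((600,800,3),np.uint8);o[:300,400:]=b;o[:,:400]=a;cv2.imwrite("pics/crop4.png",o)
E
```

```text
t: 4.75
eef_pos: [0.5658, -0.17, 0.0633]
tool_rot: [0.0, 0.981, 0.195, 0.001]
contact_force: [-0.7, -0.8, 6.4]
gripper_width: 0.202
t: 5.25
eef_pos: [0.568, -0.1701, 0.1568]
tool_rot: [0.002, 0.981, 0.195, 0.004]
contact_force: [0.5, 0.4, -0.1]
gripper_width: 0.201
t 5.25 p [ 568.  -170.1  156.8] a 22.45 z [ 0.008 -0.002 -1.   ] F [ 0.5   0.4  -0.13] g 0.201
```

View pics/crop4.png

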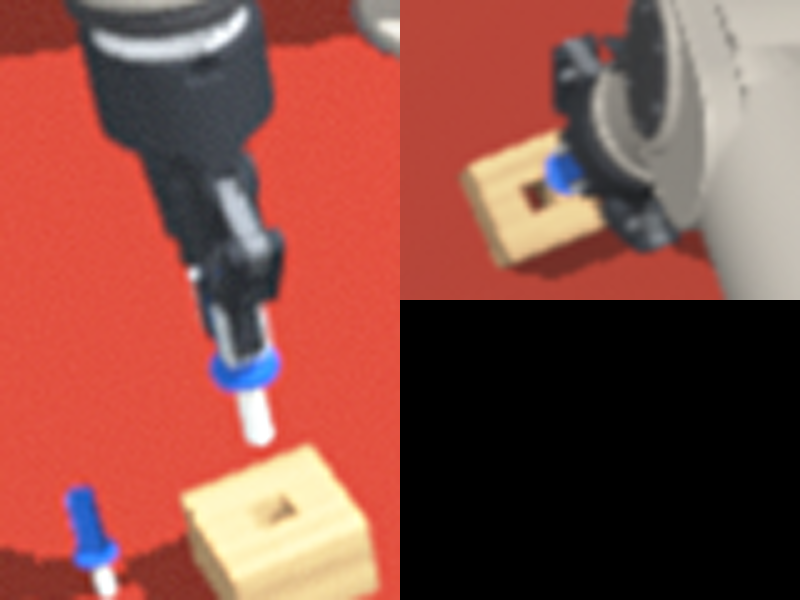

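The stick is held upright: tip at (259,438) and hole at (277,510) in the left crop, hole at (541,193) in the right one. Next I locate the tip relative to the TCP, and the hole.

```bash

python3 - <<'E'
from h import *
s=read_camera("scene");t=read_camera("top")
S=lambda u,v:(85+(u+.5)/5-.5,110+(v+.5)/5-.5)
T=lambda u,v:(305+(u-399.5)/5-.5,160+(v+.5)/5-.5)
print("hole s",w(s,S(277,510),.046),"t",w(t,T(540,193),.046))
print("tip s z.102",w(s,S(259,437),.102),"collar ctr",w(s,S(246,368),.145))
# tip depth check: expected pixel of tip
p=get_obs()["eef_pos"]
for z in(.053,.055,.057): 
  q=px(s,[p[0],p[1],p[2]-z]);print("exp tip crop",(q-np.array([85,110])+.5)*5)
st([530,170,157])
E
```

```text
hole s [ 0.56620695 -0.16752495  0.046     ] t [ 0.56478013 -0.17228194  0.046     ]
tip s z.102 [ 0.57416006 -0.16763977  0.102     ] collar ctr [ 0.57379768 -0.16692579  0.145     ]
exp tip crop [256.2130792  430.42546473]
exp tip crop [256.86987243 433.49900553]
exp tip crop [257.52510578 436.56524664]
t 5.45 p [ 564.  -169.8  151.1] a 22.46 z [-0.002  0.    -1.   ] F [ 0.53 -0.08 -1.06] g 0.197
need tool cm [  9.83 -32.71  -0.57]
```

```bash

python3 -m handwheel '[{"grip":1,"tx":0,"ty":0,"tz":0,"yaw":4.5},{"grip":1,"tx":0,"ty":0,"tz":0,"yaw":4.5},{"grip":1,"tx":0.7,"ty":-3.5,"tz":0,"yaw":0},{"grip":1,"tx":0.7,"ty":-4.5,"tz":0,"yaw":0},{"grip":1,"tx":0.7,"ty":-4.5,"tz":0,"yaw":0}]' >/dev/null
python3 -m handwheel '[{"grip":1,"tx":0.7,"ty":-4.5,"tz":0,"yaw":0},{"grip":1,"tx":0.7,"ty":-4.5,"tz":0,"yaw":0},{"grip":1,"tx":0.7,"ty":-4.5,"tz":0,"yaw":0},{"grip":1,"tx":0.7,"ty":-4.5,"tz":0,"yaw":0},{"grip":1,"tx":0.7,"ty":-4.5,"tz":0,"yaw":0}]' >/dev/null
python3 -m handwheel '[{"grip":1,"tx":0.7,"ty":-4,"tz":0,"yaw":0},{"grip":1,"tx":0,"ty":-2,"tz":0,"yaw":0},{"grip":1,"tx":0,"ty":0,"tz":0,"yaw":0},{"grip":1,"tx":0,"ty":0,"tz":0,"yaw":0},{"grip":1,"tx":0,"ty":0,"tz":0,"yaw":0}]'
python3 -c "
from h import *
st([530.3,245.1,69])
t=read_camera('top');cv2.imwrite('pics/x.png',t['image'])
"
```

```text
t: 6.95
eef_pos: [0.531, 0.2415, 0.1513]
tool_rot: [0.001, 0.993, 0.116, -0.001]
contact_force: [0.9, -0.0, -1.3]
gripper_width: 0.2
t 6.95 p [531.  241.5 151.3] a 13.34 z [-0.001 -0.002 -1.   ] F [ 0.85 -0.04 -1.32] g 0.2
need tool cm [ 0.02 -0.38  8.23]
```

```bash

python3 -m handwheel '[{"grip":1,"tx":0,"ty":-0.3,"tz":2.5,"yaw":0},{"grip":1,"tx":0,"ty":0,"tz":2.5,"yaw":0},{"grip":1,"tx":0,"ty":0,"tz":1.5,"yaw":0},{"grip":1,"tx":0,"ty":0,"tz":0,"yaw":0},{"grip":1,"tx":0,"ty":0,"tz":0,"yaw":0}]'
python3 - <<'E'
from h import *
st([530.3,245.1,69])
s=read_camera("scene");t=read_camera("top")
a=crop(s["image"],240,150,120,90,5);cv2.imwrite("pics/crop5.png",a)
E
```

```text
t: 7.5
eef_pos: [0.5306, 0.2461, 0.0876]
tool_rot: [0.0, 0.993, 0.117, 0.0]
contact_force: [0.1, 0.3, -0.1]
gripper_width: 0.198
t 7.5 p [530.6 246.1  87.6] a 13.41 z [ 0. -0. -1.] F [ 0.05  0.27 -0.08] g 0.198
need tool cm [-0.05  0.09  1.86]
```

View pics/crop5.png

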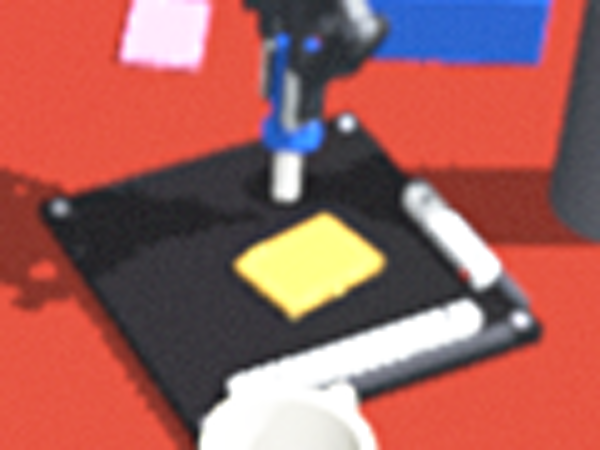

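Crop: the tip at (286,197) is behind the wafer's -x edge, which runs (235,265) to (323,213). The red short pin shows at (465,273).

```bash

python3 - <<'E'
from h import *
s=read_camera("scene")
S=lambda u,v:(240+(u+.5)/5-.5,150+(v+.5)/5-.5)
C=np.array([568,239.3]);a=np.radians(13.5);Rz=np.array([[np.cos(a),np.sin(a)],[-np.sin(a),np.cos(a)]])
f=lambda n,q,z:print(n,np.round(Rz@(w(s,S(*q),z)[:2]*1000-C),1))
f("tip",(286,198),.0326)
for q in[(235,265),(323,213),(385,262),(295,318)]: f("waf",q,.018)
for q in[(59,208),(347,124),(520,320)]: f("screw(90?)",q,.012)
f("long top front R",(470,303),.022);f("long top front L",(240,372),.022);f("short top front",(415,207),.022);f("short top front",(478,285),.022)
p=get_obs()["eef_pos"];print("tcp",Rz@(p[:2]*1000-C))
E
```

```text
tip [-26.  14.]
waf [ -3.5 -28.1]
waf [-21.2  35.6]
waf [27.  46.2]
waf [ 45.2 -18.7]
screw(90?) [-89.8 -91.7]
screw(90?) [-89.6  90.7]
screw(90?) [89.1 91.6]
long top front R [76.  67.8]
long top front L [ 71.9 -65.3]
short top front [-1.3 81.4]
short top front [66. 79.]
tcp [-34.13445328  15.97262218]
```

```bash

python3 -m handwheel '[{"grip":1,"tx":0,"ty":0.1,"tz":0.8,"yaw":0},{"grip":1,"tx":0,"ty":0,"tz":0.6,"yaw":0},{"grip":1,"tx":0,"ty":0,"tz":0.4,"yaw":0},{"grip":1,"tx":0,"ty":0,"tz":0,"yaw":0},{"grip":1,"tx":0,"ty":0,"tz":0,"yaw":0}]'
python3 -m handwheel '[{"grip":1,"tx":0.3,"ty":0,"tz":0,"yaw":0},{"grip":1,"tx":0.3,"ty":0,"tz":0,"yaw":0},{"grip":1,"tx":0.1,"ty":0,"tz":0,"yaw":0},{"grip":1,"tx":0.1,"ty":0,"tz":0,"yaw":0},{"grip":1,"tx":0.1,"ty":0,"tz":0,"yaw":0}]'
python3 -m handwheel '[{"grip":1,"tx":0.1,"ty":0,"tz":0,"yaw":0},{"grip":1,"tx":0.1,"ty":0,"tz":0,"yaw":0},{"grip":1,"tx":0.1,"ty":0,"tz":0,"yaw":0},{"grip":1,"tx":0.1,"ty":0,"tz":0,"yaw":0},{"grip":1,"tx":0.1,"ty":0,"tz":0,"yaw":0}]'
python3 -m handwheel '[{"grip":1,"tx":0.1,"ty":0,"tz":0,"yaw":0},{"grip":1,"tx":0.1,"ty":0,"tz":0,"yaw":0},{"grip":1,"tx":0.1,"ty":0,"tz":0,"yaw":0},{"grip":1,"tx":0.1,"ty":0,"tz":0,"yaw":0},{"grip":1,"tx":0.1,"ty":0,"tz":0,"yaw":0}]'
python3 -m handwheel '[{"grip":1,"tx":0.1,"ty":0,"tz":0,"yaw":0},{"grip":1,"tx":0.1,"ty":0,"tz":0,"yaw":0},{"grip":1,"tx":0,"ty":0,"tz":0,"yaw":0},{"grip":1,"tx":0,"ty":0,"tz":0,"yaw":0}]'
python3 - <<'E'
from h import *
s=read_camera("scene");cv2.imwrite("pics/s6.png",s["image"])
st();g=cv2.inRange(s["image"],(0,130,170),(150,255,255));g=g[160:240,240:360]
n,l,stt,ce=cv2.connectedComponentsWithStats(g);i=1+np.argmax(stt[1:,4]);pts=np.argwhere(l==i)[:,::-1].astype(np.float32)+np.array([240,160],np.float32)
C=np.array([568,239.3]);a=np.radians(13.5);Rz=np.array([[np.cos(a),np.sin(a)],[-np.sin(a),np.cos(a)]])
W=np.array([Rz@(w(s,q,.018)[:2]*1000-C) for q in pts],np.float32);print(cv2.minAreaRect(W))
p=get_obs()["eef_pos"];print("tcp",Rz@(p[:2]*1000-C))
E
```

```text
t: 8.15
eef_pos: [0.5304, 0.2454, 0.0694]
tool_rot: [0.0, 0.993, 0.117, -0.0]
contact_force: [-2.1, -1.4, 3.9]
gripper_width: 0.202
t: 8.65
eef_pos: [0.5372, 0.2475, 0.0693]
tool_rot: [0.001, 0.993, 0.117, -0.002]
contact_force: [-5.5, -1.7, 8.9]
gripper_width: 0.201
t: 9.15
eef_pos: [0.542, 0.2488, 0.0693]
tool_rot: [0.001, 0.993, 0.117, -0.002]
contact_force: [-7.3, -2.3, 11.0]
gripper_width: 0.199
t: 9.65
eef_pos: [0.5456, 0.2497, 0.0692]
tool_rot: [0.001, 0.993, 0.118, -0.003]
contact_force: [-9.9, -2.7, 13.2]
gripper_width: 0.202
t: 10.05
eef_pos: [0.5477, 0.2504, 0.0693]
tool_rot: [0.001, 0.993, 0.118, -0.003]
contact_force: [-9.1, -2.6, 12.8]
gripper_width: 0.198
t 10.1 p [547.7 250.4  69.3] a 13.51 z [-0.005 -0.002 -1.   ] F [-8.89 -1.86 12.73] g 0.202
((15.75952434539795, 8.173698425292969), (54.49222183227539, 70.56556701660156), 10.067289352416992)
tcp [-17.1365625   15.51061378]
```

The tip is dragging on the stage (Fz about 13 N), so I lift a little before pushing on.

```bash

python3 -m handwheel '[{"grip":1,"tx":0,"ty":0,"tz":-0.1,"yaw":0},{"grip":1,"tx":0,"ty":0,"tz":-0.1,"yaw":0},{"grip":1,"tx":0,"ty":0,"tz":0,"yaw":0}]'
python3 -m handwheel '[{"grip":1,"tx":0,"ty":0,"tz":-0.1,"yaw":0},{"grip":1,"tx":0,"ty":0,"tz":0,"yaw":0},{"grip":1,"tx":0,"ty":0,"tz":0,"yaw":0}]'
python3 -c "
from h import *
st()"
```

```text
t: 10.4
eef_pos: [0.5508, 0.2503, 0.071]
tool_rot: [0.0, 0.993, 0.117, -0.0]
contact_force: [-1.5, 0.2, -1.9]
gripper_width: 0.202
t: 10.7
eef_pos: [0.551, 0.2503, 0.0722]
tool_rot: [0.0, 0.993, 0.117, 0.0]
contact_force: [0.2, -0.0, -0.8]
gripper_width: 0.204
t 10.7 p [551.  250.3  72.2] a 13.45 z [ 0. -0. -1.] F [ 0.21 -0.04 -0.8 ] g 0.204
```

```bash
cat >> h.py <<'E'
C=np.array([568,239.3]);_a=np.radians(13.5);Rz=np.array([[np.cos(_a),np.sin(_a)],[-np.sin(_a),np.cos(_a)]])
def waf(im=None):
    s=read_camera("scene")
    if im is not None: s["image"]=im
    g=cv2.inRange(s["image"],(40,170,200),(170,255,255))[160:240,240:360]
    n,l,q,_=cv2.connectedComponentsWithStats(g);i=1+np.argmax(q[1:,4]);pts=np.argwhere(l==i)[:,::-1]+[240,160]
    W=np.array([Rz@(w(s,p,.018)[:2]*1000-C) for p in pts],np.float32);r=cv2.minAreaRect(W);print("wafer",np.round(r[0],1),np.round(r[1],1),round(r[2],1),"mean",W.mean(0).round(1))
    print("tcp",np.round(Rz@(get_obs()["eef_pos"][:2]*1000-C),1))
def F(): o=get_obs()["contact_force"];print("F stage",np.round(Rz@o[:2],2),round(o[2],2))
E
python3 -m handwheel '[{"grip":1,"tx":0.1,"ty":0,"tz":0,"yaw":0},{"grip":1,"tx":0.1,"ty":0,"tz":0,"yaw":0},{"grip":1,"tx":0.1,"ty":0,"tz":0,"yaw":0},{"grip":1,"tx":0.1,"ty":0,"tz":0,"yaw":0},{"grip":1,"tx":0.1,"ty":0,"tz":0,"yaw":0}]'
python3 -m handwheel '[{"grip":1,"tx":0.1,"ty":0,"tz":0,"yaw":0},{"grip":1,"tx":0.1,"ty":0,"tz":0,"yaw":0},{"grip":1,"tx":0.1,"ty":0,"tz":0,"yaw":0},{"grip":1,"tx":0.1,"ty":0,"tz":0,"yaw":0},{"grip":1,"tx":0.1,"ty":0,"tz":0,"yaw":0}]'
python3 - <<'E'
from h import *
waf(cv2.imread("pics/scene0.png"));waf(cv2.imread("pics/s6.png"));waf();st();F()
E
```

```text
t: 11.2
eef_pos: [0.5558, 0.2517, 0.0723]
tool_rot: [-0.0, 0.993, 0.117, 0.0]
contact_force: [-1.2, 1.1, -2.0]
gripper_width: 0.201
t: 11.7
eef_pos: [0.5607, 0.2528, 0.0723]
tool_rot: [0.0, 0.993, 0.117, -0.0]
contact_force: [-1.5, 0.7, -1.6]
gripper_width: 0.203
wafer [11.7  9.4] [53.1 68.4] 11.3 mean [11.4  8.8]
tcp [-3.8 14.8]
wafer [15.   8.4] [53.  68.2] 10.1 mean [17.1  8.1]
tcp [-3.8 14.8]
wafer [29.2  6.7] [52.7 67.7] 3.3 mean [29.8  6.1]
tcp [-3.8 14.8]
t 11.85 p [560.8 252.8  72.4] a 13.46 z [ 0.  0. -1.] F [-0.58  1.1  -1.34] g 0.2
F stage [-0.3  1.2] -1.34
```

```bash

python3 -m handwheel '[{"grip":1,"tx":-0.3,"ty":0,"tz":0,"yaw":0},{"grip":1,"tx":0,"ty":0.6,"tz":0,"yaw":0},{"grip":1,"tx":0,"ty":0,"tz":0,"yaw":0},{"grip":1,"tx":0.1,"ty":0,"tz":0,"yaw":0},{"grip":1,"tx":0.1,"ty":0,"tz":0,"yaw":0}]'
python3 -m handwheel '[{"grip":1,"tx":0.1,"ty":0,"tz":0,"yaw":0},{"grip":1,"tx":0.1,"ty":0,"tz":0,"yaw":0},{"grip":1,"tx":0.1,"ty":0,"tz":0,"yaw":0},{"grip":1,"tx":0.1,"ty":0,"tz":0,"yaw":0},{"grip":1,"tx":0.1,"ty":0,"tz":0,"yaw":0}]'
python3 -m handwheel '[{"grip":1,"tx":0.1,"ty":0,"tz":0,"yaw":0},{"grip":1,"tx":0.1,"ty":0,"tz":0,"yaw":0},{"grip":1,"tx":0.1,"ty":0,"tz":0,"yaw":0},{"grip":1,"tx":0.1,"ty":0,"tz":0,"yaw":0},{"grip":1,"tx":0.1,"ty":0,"tz":0,"yaw":0}]'
python3 -m handwheel '[{"grip":1,"tx":0.1,"ty":0,"tz":0,"yaw":0},{"grip":1,"tx":0.1,"ty":0,"tz":0,"yaw":0},{"grip":1,"tx":0.1,"ty":0,"tz":0,"yaw":0},{"grip":1,"tx":0.1,"ty":0,"tz":0,"yaw":0},{"grip":1,"tx":0,"ty":0,"tz":0,"yaw":0}]'
python3 - <<'E'
from h import *
waf();st();F()
s=read_camera("scene");cv2.imwrite("pics/crop7.png",crop(s["image"],240,150,120,90,5))
E
```

```text
t: 12.35
eef_pos: [0.5613, 0.2467, 0.0724]
tool_rot: [-0.0, 0.993, 0.117, 0.0]
contact_force: [0.6, -0.6, -1.4]
gripper_width: 0.199
t: 12.85
eef_pos: [0.5657, 0.2479, 0.0722]
tool_rot: [0.0, 0.993, 0.117, -0.0]
contact_force: [-2.2, 0.2, -0.6]
gripper_width: 0.2
t: 13.35
eef_pos: [0.5709, 0.249, 0.0722]
tool_rot: [0.0, 0.993, 0.117, -0.0]
contact_force: [-2.2, -0.1, -1.2]
gripper_width: 0.201
t: 13.85
eef_pos: [0.5749, 0.2499, 0.0723]
tool_rot: [-0.0, 0.993, 0.117, 0.0]
contact_force: [-0.7, -0.5, -0.9]
gripper_width: 0.201
wafer [42.   5.6] [52.4 67.6] 1.2 mean [42.7  5.1]
tcp [9.2 8.8]
t 13.9 p [574.9 250.   72.4] a 13.45 z [ 0.  0. -1.] F [-0.18 -0.24 -0.38] g 0.204
F stage [-0.23 -0.19] -0.38
```

View pics/crop7.png

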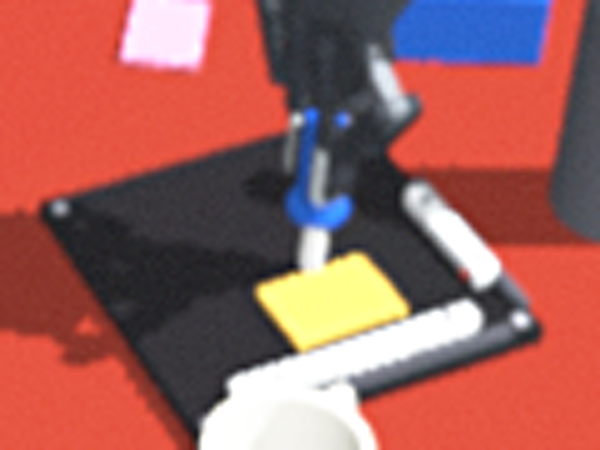

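The wafer (blob 257–410, 255–350) is now nearly parallel to the long fence with a gap of about 10 mm. I continue in small steps, stopping when the force rises.

```bash
cat > chk.py <<'E'
import sys
from h import *
o=get_obs();f=-(Rz@o["contact_force"][:2]);x=Rz@(o["eef_pos"][:2]*1000-C)
print("t",round(o["t"],2),"push x,y",f.round(2),"Fz",round(o["contact_force"][2],2),"tcp",x.round(2),"z",round(o["eef_pos"][2]*1000,1))
sys.exit(int(np.hypot(*f)>float(sys.argv[1])))
E
python3 -m handwheel '[{"grip":1,"tx":0.1,"ty":0,"tz":0,"yaw":0},{"grip":1,"tx":0.1,"ty":0,"tz":0,"yaw":0},{"grip":1,"tx":0.1,"ty":0,"tz":0,"yaw":0},{"grip":1,"tx":0.1,"ty":0,"tz":0,"yaw":0},{"grip":1,"tx":0.1,"ty":0,"tz":0,"yaw":0}]' >/dev/null && python3 chk.py 3.2 &&
python3 -m handwheel '[{"grip":1,"tx":0.04,"ty":0,"tz":0,"yaw":0},{"grip":1,"tx":0.04,"ty":0,"tz":0,"yaw":0},{"grip":1,"tx":0.04,"ty":0,"tz":0,"yaw":0}]' >/dev/null && python3 chk.py 3.2 &&
python3 -m handwheel '[{"grip":1,"tx":0.04,"ty":0,"tz":0,"yaw":0},{"grip":1,"tx":0.04,"ty":0,"tz":0,"yaw":0},{"grip":1,"tx":0.04,"ty":0,"tz":0,"yaw":0}]' >/dev/null && python3 chk.py 3.2 &&
python3 -m handwheel '[{"grip":1,"tx":0.04,"ty":0,"tz":0,"yaw":0},{"grip":1,"tx":0.04,"ty":0,"tz":0,"yaw":0},{"grip":1,"tx":0.04,"ty":0,"tz":0,"yaw":0}]' >/dev/null && python3 chk.py 3.2 &&
python3 -m handwheel '[{"grip":1,"tx":0.04,"ty":0,"tz":0,"yaw":0},{"grip":1,"tx":0.04,"ty":0,"tz":0,"yaw":0},{"grip":1,"tx":0.04,"ty":0,"tz":0,"yaw":0}]' >/dev/null && python3 chk.py 3.2 &&
python3 -m handwheel '[{"grip":1,"tx":0.04,"ty":0,"tz":0,"yaw":0},{"grip":1,"tx":0.04,"ty":0,"tz":0,"yaw":0},{"grip":1,"tx":0.04,"ty":0,"tz":0,"yaw":0}]' >/dev/null && python3 chk.py 3.2
python3 -c "
from h import *
waf()"
```

```text
t 14.45 push x,y [ 1.86 -0.48] Fz 0.39 tcp [14.01  8.84] z 72.3
t 14.75 push x,y [ 1.24 -0.2 ] Fz -1.15 tcp [15.14  8.8 ] z 72.3
t 15.05 push x,y [2.05 0.71] Fz -0.08 tcp [16.37  8.8 ] z 72.3
t 15.35 push x,y [ 1.   -0.27] Fz -0.41 tcp [17.57  8.79] z 72.3
t 15.65 push x,y [2.06 0.42] Fz -0.06 tcp [18.8   8.79] z 72.3
t 15.95 push x,y [ 1.46 -1.04] Fz -0.08 tcp [20.    8.78] z 72.3
wafer [46.4  4.9] [43.3 67.8] 1.1 mean [47.4  4.1]
tcp [20.1  8.8]
```

```bash

python3 -m handwheel '[{"grip":1,"tx":0.04,"ty":0,"tz":0,"yaw":0},{"grip":1,"tx":0.04,"ty":0,"tz":0,"yaw":0},{"grip":1,"tx":0.04,"ty":0,"tz":0,"yaw":0}]' >/dev/null && python3 chk.py 3.4 &&
python3 -m handwheel '[{"grip":1,"tx":0.04,"ty":0,"tz":0,"yaw":0},{"grip":1,"tx":0.04,"ty":0,"tz":0,"yaw":0},{"grip":1,"tx":0.04,"ty":0,"tz":0,"yaw":0}]' >/dev/null && python3 chk.py 3.4 &&
python3 -m handwheel '[{"grip":1,"tx":0.04,"ty":0,"tz":0,"yaw":0},{"grip":1,"tx":0.04,"ty":0,"tz":0,"yaw":0},{"grip":1,"tx":0.04,"ty":0,"tz":0,"yaw":0}]' >/dev/null && python3 chk.py 3.4 &&
python3 -m handwheel '[{"grip":1,"tx":0.04,"ty":0,"tz":0,"yaw":0},{"grip":1,"tx":0.04,"ty":0,"tz":0,"yaw":0},{"grip":1,"tx":0.04,"ty":0,"tz":0,"yaw":0}]' >/dev/null && python3 chk.py 3.4 &&
python3 -m handwheel '[{"grip":1,"tx":0.04,"ty":0,"tz":0,"yaw":0},{"grip":1,"tx":0.04,"ty":0,"tz":0,"yaw":0},{"grip":1,"tx":0.04,"ty":0,"tz":0,"yaw":0}]' >/dev/null && python3 chk.py 3.4 &&
python3 -m handwheel '[{"grip":1,"tx":0.04,"ty":0,"tz":0,"yaw":0},{"grip":1,"tx":0.04,"ty":0,"tz":0,"yaw":0},{"grip":1,"tx":0.04,"ty":0,"tz":0,"yaw":0}]' >/dev/null && python3 chk.py 3.4
python3 -c "
from h import *
waf()"
```

```text
t 16.3 push x,y [1.68 0.26] Fz 0.17 tcp [21.19  8.79] z 72.3
t 16.6 push x,y [ 4.75 -0.12] Fz 0.93 tcp [21.71  8.72] z 72.2
wafer [47.6  5. ] [41.  67.8] 1.0 mean [48.2  4.2]
tcp [21.8  8.7]
```

```bash
cat > hold.py <<'E'
import sys
from h import *
L=[]
for i in range(int(sys.argv[1])):
    read_camera("scene");o=get_obs();L.append(np.r_[-(Rz@o["contact_force"][:2]),o["contact_force"][2]])
L=np.array(L);print("t",round(o["t"],2),"mean push",L.mean(0).round(2),"sd",L.std(0).round(2),"max",L.max(0).round(2),"tcp",(Rz@(o["eef_pos"][:2]*1000-C)).round(2),"z",round(o["eef_pos"][2]*1000,1))
E
python3 hold.py 5
python3 -m handwheel '[{"grip":1,"tx":0.02,"ty":0,"tz":0,"yaw":0},{"grip":1,"tx":0.02,"ty":0,"tz":0,"yaw":0}]' >/dev/null; python3 hold.py 5
```

```text
t 16.9 mean push [4.69 0.55 2.  ] sd [0.6  0.58 0.5 ] max [5.45 1.27 2.54] tcp [21.8  8.7] z 72.1
t 17.35 mean push [5.87 0.05 2.76] sd [0.37 0.26 0.72] max [6.31 0.5  3.73] tcp [21.97  8.67] z 72.1
```

```bash

python3 -m handwheel '[{"grip":1,"tx":0.02,"ty":0,"tz":0,"yaw":0},{"grip":1,"tx":0.02,"ty":0,"tz":0,"yaw":0}]' >/dev/null; python3 hold.py 15
```

```text
t 18.3 mean push [6.32 0.24 2.69] sd [0.43 0.57 0.5 ] max [7.18 1.53 3.78] tcp [22.07  8.67] z 72.0
```

```bash

python3 -m handwheel '[{"grip":1,"tx":0.03,"ty":0,"tz":0,"yaw":0}]' >/dev/null; python3 hold.py 14
python3 -m handwheel '[{"grip":1,"tx":-0.1,"ty":0,"tz":0,"yaw":0},{"grip":1,"tx":-0.1,"ty":0,"tz":0,"yaw":0},{"grip":1,"tx":-0.2,"ty":0,"tz":0,"yaw":0},{"grip":1,"tx":0,"ty":-0.8,"tz":0,"yaw":0},{"grip":1,"tx":0,"ty":-0.6,"tz":0,"yaw":0}]' >/dev/null; python3 hold.py 4
```

```text
t 19.1 mean push [7.   0.38 3.41] sd [0.34 0.48 0.48] max [7.47 1.14 4.7 ] tcp [22.18  8.62] z 72.0
t 19.8 mean push [-0.28 -0.64 -0.6 ] sd [0.35 0.48 0.61] max [ 0.21 -0.22  0.03] tcp [19.73 23.4 ] z 72.4
```

```bash

python3 -m handwheel '[{"grip":1,"tx":0.06,"ty":0,"tz":0,"yaw":0},{"grip":1,"tx":0.06,"ty":0,"tz":0,"yaw":0},{"grip":1,"tx":0.02,"ty":0,"tz":0,"yaw":0}]' >/dev/null; python3 hold.py 3
python3 -m handwheel '[{"grip":1,"tx":0.04,"ty":0,"tz":0,"yaw":0}]' >/dev/null; python3 hold.py 3
python3 -m handwheel '[{"grip":1,"tx":0.04,"ty":0,"tz":0,"yaw":0}]' >/dev/null; python3 hold.py 3
python3 -m handwheel '[{"grip":1,"tx":0.03,"ty":0,"tz":0,"yaw":0}]' >/dev/null; python3 hold.py 3
```

```text
t 20.25 mean push [-0.15  0.16 -0.97] sd [0.28 0.46 0.18] max [ 0.15  0.63 -0.73] tcp [20.87 22.66] z 72.3
t 20.5 mean push [ 0.7   0.1  -0.91] sd [0.62 0.07 0.34] max [ 1.31  0.18 -0.55] tcp [21.3  22.77] z 72.3
t 20.75 mean push [ 0.68 -0.07 -0.71] sd [0.16 0.29 0.35] max [ 0.86  0.22 -0.34] tcp [21.57 22.81] z 72.3
t 21.0 mean push [ 0.77 -0.17  0.13] sd [0.25 0.39 0.84] max [1.11 0.21 1.25] tcp [21.7  22.84] z 72.2
```

```bash

python3 -m handwheel '[{"grip":1,"tx":0.04,"ty":0,"tz":0,"yaw":0}]' >/dev/null; python3 hold.py 3
python3 -m handwheel '[{"grip":1,"tx":0.04,"ty":0,"tz":0,"yaw":0}]' >/dev/null; python3 hold.py 3
python3 -m handwheel '[{"grip":1,"tx":0.03,"ty":0,"tz":0,"yaw":0}]' >/dev/null; python3 chk.py 4.5 && python3 -m handwheel '[{"grip":1,"tx":0.03,"ty":0,"tz":0,"yaw":0}]' >/dev/null; python3 hold.py 3;  python3 chk.py 4.5 && python3 -m handwheel '[{"grip":1,"tx":0.03,"ty":0,"tz":0,"yaw":0}]' >/dev/null; python3 hold.py 3
```

```text
t 21.25 mean push [ 2.29 -0.22  0.61] sd [0.52 0.22 0.37] max [2.96 0.06 1.1 ] tcp [21.88 22.8 ] z 72.1
t 21.5 mean push [4.37 0.32 2.32] sd [0.19 0.25 0.39] max [4.6  0.67 2.78] tcp [22.12 22.74] z 72.1
t 21.6 push x,y [5.77 0.65] Fz 2.45 tcp [22.28 22.77] z 72.1
t 21.75 mean push [5.44 1.14 2.44] sd [0.57 0.32 0.08] max [5.85 1.58 2.53] tcp [22.25 22.72] z 72.1
t 21.75 push x,y [5.84 1.58] Fz 2.53 tcp [22.25 22.72] z 72.1
t 21.9 mean push [5.38 0.94 2.63] sd [0.3  0.52 0.81] max [5.73 1.67 3.76] tcp [22.28 22.73] z 72.1
```

```bash

python3 -m handwheel '[{"grip":1,"tx":0.04,"ty":0,"tz":0,"yaw":0}]' >/dev/null; python3 hold.py 5
python3 chk.py 6.5 && python3 -m handwheel '[{"grip":1,"tx":0.02,"ty":0,"tz":0,"yaw":0}]' >/dev/null; python3 hold.py 10
python3 - <<'E'
from h import *
waf();s=read_camera("scene");t=read_camera("top")
a=crop(s["image"],280,185,80,60,7.5);b=crop(t["image"],172,158,80,80,5);cv2.imwrite("pics/crop8.png",a)
E
```

```text
t 22.25 mean push [5.96 0.53 1.78] sd [0.33 0.39 0.57] max [6.36 1.26 2.82] tcp [22.37 22.75] z 72.0
t 22.25 push x,y [5.66 0.56] Fz 1.4 tcp [22.37 22.75] z 72.0
t 22.85 mean push [6.08 0.38 3.08] sd [0.53 0.5  0.37] max [7.26 1.2  3.66] tcp [22.42 22.74] z 72.0
wafer [47.6  4.7] [41.  68.3] 1.0 mean [48.2  3.8]
tcp [22.4 22.7]
```

View pics/crop8.png

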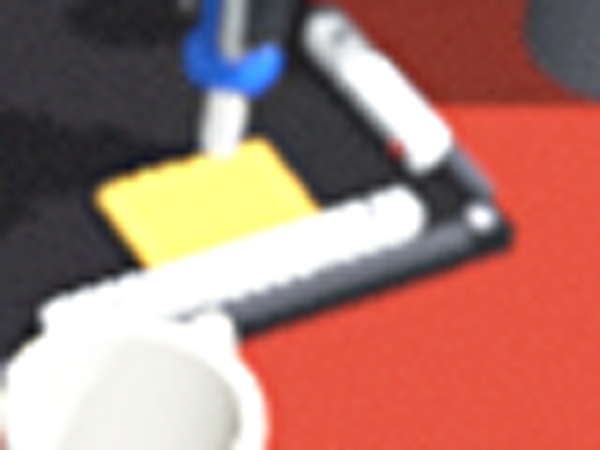

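The wafer's edge sits flush along the long fence: corners at (150,268) and (318,212) lie on it. I now go round to the -y edge.

```bash

python3 -m handwheel '[{"grip":1,"tx":-0.2,"ty":0,"tz":0,"yaw":0},{"grip":1,"tx":-1,"ty":0,"tz":0,"yaw":0},{"grip":1,"tx":0,"ty":0,"tz":-1,"yaw":0},{"grip":1,"tx":0,"ty":2.3,"tz":0,"yaw":0},{"grip":1,"tx":0,"ty":2.3,"tz":0,"yaw":0}]' >/dev/null
python3 -m handwheel '[{"grip":1,"tx":0,"ty":2.2,"tz":0,"yaw":0},{"grip":1,"tx":0,"ty":0,"tz":0,"yaw":0},{"grip":1,"tx":1.7,"ty":0,"tz":0,"yaw":0},{"grip":1,"tx":1.7,"ty":0,"tz":0,"yaw":0},{"grip":1,"tx":0,"ty":0,"tz":0,"yaw":0}]' >/dev/null
python3 hold.py 3; python3 -c "
from h import *
st();waf()"
```

```text
t 24.15 mean push [ 0.85 -0.24 -0.93] sd [0.38 0.02 0.04] max [ 1.32 -0.21 -0.87] tcp [ 45.17 -44.51] z 82.6
t 24.15 p [622.3 206.6  82.6] a 13.5 z [-0.  0. -1.] F [-0.43  0.14 -0.96] g 0.203
wafer [47.6  4.5] [41. 68.] 1.0 mean [48.1  4.2]
tcp [ 44.9 -44.7]
```

```bash

python3 -m handwheel '[{"grip":1,"tx":0,"ty":0,"tz":0.5,"yaw":0},{"grip":1,"tx":0,"ty":0,"tz":0.5,"yaw":0},{"grip":1,"tx":0,"ty":-0.2,"tz":0,"yaw":0},{"grip":1,"tx":0,"ty":-0.2,"tz":0,"yaw":0},{"grip":1,"tx":0,"ty":-0.2,"tz":0,"yaw":0}]' >/dev/null; python3 chk.py 4 &&
python3 -m handwheel '[{"grip":1,"tx":0.005,"ty":-0.1,"tz":0,"yaw":0},{"grip":1,"tx":0.005,"ty":-0.1,"tz":0,"yaw":0},{"grip":1,"tx":0.005,"ty":-0.1,"tz":0,"yaw":0},{"grip":1,"tx":0.005,"ty":-0.1,"tz":0,"yaw":0},{"grip":1,"tx":0.005,"ty":-0.1,"tz":0,"yaw":0}]' >/dev/null && python3 chk.py 4 &&
python3 -m handwheel '[{"grip":1,"tx":0.005,"ty":-0.1,"tz":0,"yaw":0},{"grip":1,"tx":0.005,"ty":-0.1,"tz":0,"yaw":0},{"grip":1,"tx":0.005,"ty":-0.1,"tz":0,"yaw":0},{"grip":1,"tx":0.005,"ty":-0.1,"tz":0,"yaw":0},{"grip":1,"tx":0.005,"ty":-0.1,"tz":0,"yaw":0}]' >/dev/null && python3 chk.py 4 &&
python3 -m handwheel '[{"grip":1,"tx":0.005,"ty":-0.1,"tz":0,"yaw":0},{"grip":1,"tx":0.005,"ty":-0.1,"tz":0,"yaw":0},{"grip":1,"tx":0.005,"ty":-0.1,"tz":0,"yaw":0},{"grip":1,"tx":0.005,"ty":-0.1,"tz":0,"yaw":0},{"grip":1,"tx":0.005,"ty":-0.1,"tz":0,"yaw":0}]' >/dev/null && python3 chk.py 4 &&
python3 -m handwheel '[{"grip":1,"tx":0.005,"ty":-0.1,"tz":0,"yaw":0},{"grip":1,"tx":0.005,"ty":-0.1,"tz":0,"yaw":0},{"grip":1,"tx":0.005,"ty":-0.1,"tz":0,"yaw":0},{"grip":1,"tx":0.005,"ty":-0.1,"tz":0,"yaw":0},{"grip":1,"tx":0.005,"ty":-0.1,"tz":0,"yaw":0}]' >/dev/null && python3 chk.py 4
python3 -c "
from h import *
st();waf()"
```

```text
t 24.7 push x,y [0.07 0.93] Fz -0.71 tcp [ 45.61 -38.87] z 72.3
t 25.2 push x,y [-0.3   0.21] Fz -0.88 tcp [ 45.89 -34.18] z 72.3
t 25.7 push x,y [0.22 1.72] Fz 1.07 tcp [ 46.12 -29.37] z 72.3
t 26.2 push x,y [0.4  2.16] Fz 0.58 tcp [ 46.36 -24.14] z 72.3
t 26.7 push x,y [-0.6   1.44] Fz 0.85 tcp [ 46.63 -19.12] z 72.3
t 26.7 p [617.8 231.6  72.3] a 13.46 z [ 0. -0. -1.] F [ 0.92 -1.26  0.85] g 0.204
wafer [47.5 19.9] [39.5 66.7] 0.4 mean [49.8 22.6]
tcp [ 46.6 -18.8]
```

```bash

python3 -m handwheel '[{"grip":1,"tx":0.004,"ty":-0.1,"tz":0,"yaw":0},{"grip":1,"tx":0.004,"ty":-0.1,"tz":0,"yaw":0},{"grip":1,"tx":0.004,"ty":-0.1,"tz":0,"yaw":0},{"grip":1,"tx":0.004,"ty":-0.1,"tz":0,"yaw":0},{"grip":1,"tx":0.004,"ty":-0.1,"tz":0,"yaw":0}]' >/dev/null && python3 chk.py 4 &&
python3 -m handwheel '[{"grip":1,"tx":0.004,"ty":-0.1,"tz":0,"yaw":0},{"grip":1,"tx":0.004,"ty":-0.1,"tz":0,"yaw":0},{"grip":1,"tx":0.004,"ty":-0.1,"tz":0,"yaw":0},{"grip":1,"tx":0.004,"ty":-0.1,"tz":0,"yaw":0},{"grip":1,"tx":0.004,"ty":-0.1,"tz":0,"yaw":0}]' >/dev/null && python3 chk.py 4 &&
python3 -m handwheel '[{"grip":1,"tx":0.004,"ty":-0.1,"tz":0,"yaw":0},{"grip":1,"tx":0.004,"ty":-0.1,"tz":0,"yaw":0},{"grip":1,"tx":0.004,"ty":-0.1,"tz":0,"yaw":0},{"grip":1,"tx":0.004,"ty":-0.1,"tz":0,"yaw":0},{"grip":1,"tx":0.004,"ty":-0.1,"tz":0,"yaw":0}]' >/dev/null && python3 chk.py 4 &&
python3 -m handwheel '[{"grip":1,"tx":0.004,"ty":-0.1,"tz":0,"yaw":0},{"grip":1,"tx":0.004,"ty":-0.1,"tz":0,"yaw":0},{"grip":1,"tx":0.004,"ty":-0.1,"tz":0,"yaw":0},{"grip":1,"tx":0.004,"ty":-0.1,"tz":0,"yaw":0},{"grip":1,"tx":0,"ty":0,"tz":0,"yaw":0}]' >/dev/null && python3 chk.py 4
python3 -c "
from h import *
st();waf()
s=read_camera('scene');cv2.imwrite('pics/crop9.png',crop(s['image'],280,180,80,60,7.5))"
```

```text
t 27.25 push x,y [0.54 2.03] Fz -0.41 tcp [ 46.82 -14.17] z 72.3
t 27.75 push x,y [0.18 1.74] Fz -0.09 tcp [47.04 -9.15] z 72.3
t 28.25 push x,y [0.6 2.1] Fz 0.02 tcp [47.22 -4.14] z 72.3
t 28.75 push x,y [0.05 2.04] Fz -0.9 tcp [4.734e+01 3.000e-02] z 72.3
t 28.75 p [614.  250.4  72.3] a 13.47 z [-0.  0. -1.] F [ 0.42 -1.99 -0.9 ] g 0.199
wafer [47.9 38.4] [67.6 39.6] 89.4 mean [50.1 41.8]
tcp [47.3 -0. ]
```

View pics/crop9.png

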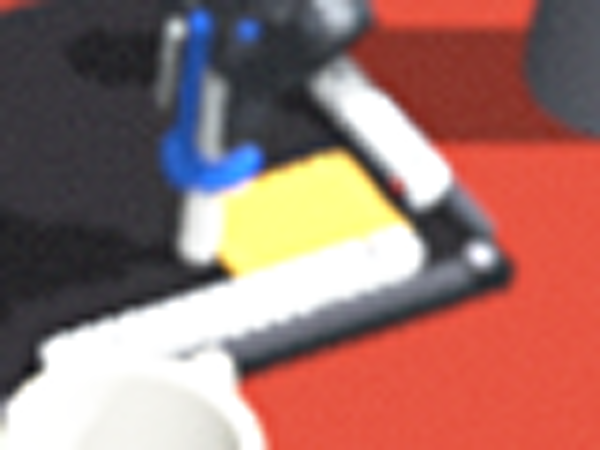

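The wafer (corners (345,155), (415,235)) is still along the long fence, about 10 mm short of the short fence. I continue with finer steps.

```bash

python3 -m handwheel '[{"grip":1,"tx":0.004,"ty":-0.1,"tz":0,"yaw":0},{"grip":1,"tx":0.004,"ty":-0.1,"tz":0,"yaw":0},{"grip":1,"tx":0.004,"ty":-0.1,"tz":0,"yaw":0},{"grip":1,"tx":0.004,"ty":-0.1,"tz":0,"yaw":0},{"grip":1,"tx":0.004,"ty":-0.1,"tz":0,"yaw":0}]' >/dev/null && python3 chk.py 3.6 &&
python3 -m handwheel '[{"grip":1,"tx":0.002,"ty":-0.04,"tz":0,"yaw":0},{"grip":1,"tx":0.002,"ty":-0.04,"tz":0,"yaw":0},{"grip":1,"tx":0.002,"ty":-0.04,"tz":0,"yaw":0}]' >/dev/null && python3 chk.py 3.6 &&
python3 -m handwheel '[{"grip":1,"tx":0.002,"ty":-0.04,"tz":0,"yaw":0},{"grip":1,"tx":0.002,"ty":-0.04,"tz":0,"yaw":0},{"grip":1,"tx":0.002,"ty":-0.04,"tz":0,"yaw":0}]' >/dev/null && python3 chk.py 3.6 &&
python3 -m handwheel '[{"grip":1,"tx":0.002,"ty":-0.04,"tz":0,"yaw":0},{"grip":1,"tx":0.002,"ty":-0.04,"tz":0,"yaw":0},{"grip":1,"tx":0.002,"ty":-0.04,"tz":0,"yaw":0}]' >/dev/null && python3 chk.py 3.6 &&
python3 -m handwheel '[{"grip":1,"tx":0.002,"ty":-0.04,"tz":0,"yaw":0},{"grip":1,"tx":0.002,"ty":-0.04,"tz":0,"yaw":0},{"grip":1,"tx":0.002,"ty":-0.04,"tz":0,"yaw":0}]' >/dev/null && python3 chk.py 3.6 &&
python3 -m handwheel '[{"grip":1,"tx":0.002,"ty":-0.04,"tz":0,"yaw":0},{"grip":1,"tx":0.002,"ty":-0.04,"tz":0,"yaw":0},{"grip":1,"tx":0.002,"ty":-0.04,"tz":0,"yaw":0}]' >/dev/null && python3 chk.py 3.6 &&
python3 -m handwheel '[{"grip":1,"tx":0.002,"ty":-0.04,"tz":0,"yaw":0},{"grip":1,"tx":0.002,"ty":-0.04,"tz":0,"yaw":0},{"grip":1,"tx":0.002,"ty":-0.04,"tz":0,"yaw":0}]' >/dev/null && python3 chk.py 3.6
```

```text
t 29.35 push x,y [0.83 1.79] Fz -0.34 tcp [47.45  4.74] z 72.2
t 29.65 push x,y [0.94 3.58] Fz 0.39 tcp [47.56  5.94] z 72.2
```

```bash
python3 hold.py 3
python3 -m handwheel '[{"grip":1,"tx":0,"ty":-0.04,"tz":0,"yaw":0},{"grip":1,"tx":0,"ty":-0.04,"tz":0,"yaw":0}]' >/dev/null; python3 hold.py 3
```

```text
t 29.8 mean push [0.95 2.55 0.28] sd [0.2  0.55 0.24] max [1.23 2.99 0.61] tcp [47.59  6.02] z 72.2
t 30.15 mean push [ 1.08  1.78 -0.51] sd [0.49 0.2  0.29] max [ 1.65  1.93 -0.1 ] tcp [47.59  6.94] z 72.3
```

```bash

python3 -m handwheel '[{"grip":1,"tx":0.002,"ty":-0.04,"tz":0,"yaw":0},{"grip":1,"tx":0.002,"ty":-0.04,"tz":0,"yaw":0},{"grip":1,"tx":0.002,"ty":-0.04,"tz":0,"yaw":0}]' >/dev/null && python3 chk.py 4 &&
python3 -m handwheel '[{"grip":1,"tx":0.002,"ty":-0.04,"tz":0,"yaw":0},{"grip":1,"tx":0.002,"ty":-0.04,"tz":0,"yaw":0},{"grip":1,"tx":0.002,"ty":-0.04,"tz":0,"yaw":0}]' >/dev/null && python3 chk.py 4 &&
python3 -m handwheel '[{"grip":1,"tx":0.002,"ty":-0.04,"tz":0,"yaw":0},{"grip":1,"tx":0.002,"ty":-0.04,"tz":0,"yaw":0},{"grip":1,"tx":0.002,"ty":-0.04,"tz":0,"yaw":0}]' >/dev/null && python3 chk.py 4 &&
python3 -m handwheel '[{"grip":1,"tx":0.002,"ty":-0.04,"tz":0,"yaw":0},{"grip":1,"tx":0.002,"ty":-0.04,"tz":0,"yaw":0},{"grip":1,"tx":0.002,"ty":-0.04,"tz":0,"yaw":0}]' >/dev/null && python3 chk.py 4 &&
python3 -m handwheel '[{"grip":1,"tx":0.002,"ty":-0.04,"tz":0,"yaw":0},{"grip":1,"tx":0.002,"ty":-0.04,"tz":0,"yaw":0},{"grip":1,"tx":0.002,"ty":-0.04,"tz":0,"yaw":0}]' >/dev/null && python3 chk.py 4
python3 hold.py 3
```

```text
t 30.45 push x,y [1.39 2.23] Fz -0.17 tcp [47.66  7.98] z 72.3
t 30.75 push x,y [1.05 1.61] Fz -0.44 tcp [47.79  9.29] z 72.3
t 31.05 push x,y [0.71 1.93] Fz -0.58 tcp [47.9  10.45] z 72.3
t 31.35 push x,y [0.77 1.66] Fz 0.33 tcp [47.93 11.61] z 72.3
t 31.65 push x,y [2.03 2.47] Fz -0.9 tcp [47.91 12.76] z 72.3
t 31.8 mean push [ 1.1   2.3  -1.08] sd [0.23 0.61 0.29] max [ 1.31  2.91 -0.78] tcp [48.01 12.87] z 72.3
```

```bash

python3 -m handwheel '[{"grip":1,"tx":0,"ty":-0.04,"tz":0,"yaw":0},{"grip":1,"tx":0,"ty":-0.04,"tz":0,"yaw":0}]' >/dev/null && python3 chk.py 4 &&
python3 -m handwheel '[{"grip":1,"tx":0,"ty":-0.04,"tz":0,"yaw":0},{"grip":1,"tx":0,"ty":-0.04,"tz":0,"yaw":0}]' >/dev/null && python3 chk.py 4 &&
python3 -m handwheel '[{"grip":1,"tx":0,"ty":-0.04,"tz":0,"yaw":0},{"grip":1,"tx":0,"ty":-0.04,"tz":0,"yaw":0}]' >/dev/null && python3 chk.py 4 &&
python3 -m handwheel '[{"grip":1,"tx":0,"ty":-0.04,"tz":0,"yaw":0},{"grip":1,"tx":0,"ty":-0.04,"tz":0,"yaw":0}]' >/dev/null && python3 chk.py 4 
python3 hold.py 3;  python3 -c "
from h import *
waf()
s=read_camera('scene');cv2.imwrite('pics/crop10.png',crop(s['image'],280,180,80,60,7.5))"
```

```text
t 32.0 push x,y [1.5  2.55] Fz -0.94 tcp [48.03 13.59] z 72.3
t 32.2 push x,y [1.41 3.7 ] Fz -1.36 tcp [48.01 13.87] z 72.3
t 32.4 push x,y [1.87 5.36] Fz -0.52 tcp [48.02 14.19] z 72.3
t 32.55 mean push [1.53 5.73 0.68] sd [0.47 0.85 0.24] max [2.17 6.67 1.  ] tcp [48.03 14.15] z 72.3
wafer [49.2 56.5] [67.4 52.4] 74.5 mean [51.6 56. ]
tcp [48.  14.1]
```

View pics/crop10.png

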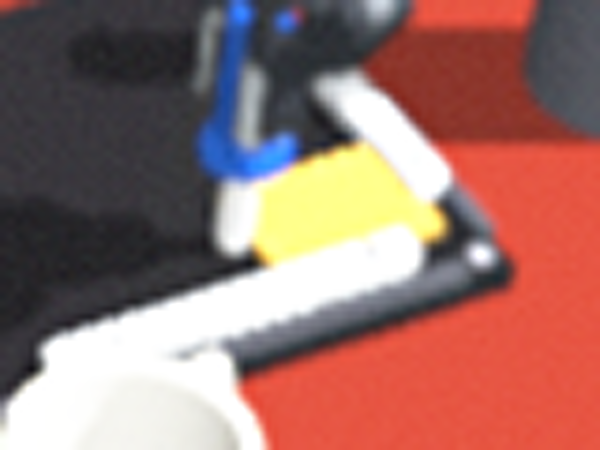

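The wafer touches the short fence: its edge lies on the face and the red pin is no longer visible. I press to about 7 N.

```bash

python3 -m handwheel '[{"grip":1,"tx":0,"ty":-0.03,"tz":0,"yaw":0}]' >/dev/null; python3 hold.py 5
```

```text
t 33.0 mean push [0.92 5.55 0.67] sd [0.28 0.62 0.44] max [1.29 6.39 1.22] tcp [48.05 14.19] z 72.3
```

```bash

python3 -m handwheel '[{"grip":1,"tx":0,"ty":-0.04,"tz":0,"yaw":0}]' >/dev/null; python3 hold.py 4; python3 chk.py 6.6 && python3 -m handwheel '[{"grip":1,"tx":0,"ty":-0.02,"tz":0,"yaw":0}]' >/dev/null; python3 hold.py 14
```

```text
t 33.3 mean push [1.01 5.79 0.88] sd [0.49 0.18 0.44] max [1.8  5.95 1.49] tcp [48.02 14.29] z 72.3
t 33.3 push x,y [0.64 5.53] Fz 1.11 tcp [48.02 14.29] z 72.3
t 34.1 mean push [1.29 5.99 1.07] sd [0.42 0.42 0.46] max [2.21 6.67 2.11] tcp [48.03 14.35] z 72.3
```

```bash

python3 -m handwheel '[{"grip":1,"tx":0,"ty":-0.04,"tz":0,"yaw":0}]' >/dev/null; python3 hold.py 4; python3 chk.py 6.9 && python3 -m handwheel '[{"grip":1,"tx":0,"ty":-0.03,"tz":0,"yaw":0}]' >/dev/null; python3 hold.py 12
```

```text
t 34.4 mean push [1.32 6.55 1.03] sd [0.68 0.31 0.47] max [2.2  6.99 1.36] tcp [48.02 14.43] z 72.2
t 34.4 push x,y [2.2  6.43] Fz 1.24 tcp [48.02 14.43] z 72.2
t 35.1 mean push [1.35 6.91 1.33] sd [0.52 0.54 0.37] max [2.31 7.9  2.09] tcp [48.03 14.55] z 72.3
```

```bash

python3 -m handwheel '[{"grip":1,"tx":0,"ty":0.1,"tz":0,"yaw":0},{"grip":1,"tx":0,"ty":0.3,"tz":0,"yaw":0},{"grip":1,"tx":0,"ty":1.2,"tz":0,"yaw":0},{"grip":1,"tx":0,"ty":1,"tz":-4,"yaw":0},{"grip":1,"tx":0,"ty":0,"tz":-5,"yaw":0}]' >/dev/null; 
python3 -c "
from h import *
st([565,-170,165])"
```

```text
t 35.6 p [616.1 238.9 160.8] a 13.36 z [-0.004 -0.002 -1.   ] F [1.31 0.2  0.25] g 0.2
need tool cm [-14.43  38.61  -0.33]
```

```bash

python3 -m handwheel '[{"grip":1,"tx":-1.6,"ty":4,"tz":0,"yaw":0},{"grip":1,"tx":-1.6,"ty":4.3,"tz":0,"yaw":0},{"grip":1,"tx":-1.6,"ty":4.3,"tz":0,"yaw":0},{"grip":1,"tx":-1.6,"ty":4.3,"tz":0,"yaw":0},{"grip":1,"tx":-1.6,"ty":4.3,"tz":0,"yaw":0}]' >/dev/null; 
python3 -m handwheel '[{"grip":1,"tx":-1.6,"ty":4.3,"tz":0,"yaw":0},{"grip":1,"tx":-1.6,"ty":4.3,"tz":0,"yaw":0},{"grip":1,"tx":-1.6,"ty":4.3,"tz":0,"yaw":0},{"grip":1,"tx":-1.6,"ty":4.5,"tz":0,"yaw":0},{"grip":1,"tx":0,"ty":0,"tz":0,"yaw":-4.5}]' >/dev/null; 
python3 -m handwheel '[{"grip":1,"tx":0,"ty":0,"tz":0,"yaw":-4.5},{"grip":1,"tx":0,"ty":0,"tz":0,"yaw":0},{"grip":1,"tx":0,"ty":0,"tz":0,"yaw":0},{"grip":1,"tx":0,"ty":0,"tz":0,"yaw":0}]' >/dev/null; 
python3 - <<'E'
from h import *
st([565.5,-170,125])
s=read_camera("scene");t=read_camera("top")
b=crop(s["image"],85,110,80,120,5);a=crop(t["image"],172,158,80,60,5);c=crop(s["image"],280,180,80,60,5)
o=np.zeros((600,800,3),np.uint8);o[:,:400]=b;o[:300,400:]=a;o[300:,400:]=c;cv2.imwrite("pics/crop11.png",o)
E
```

```text
t 37.0 p [ 566.9 -166.8  162.5] a 22.42 z [ 0.001  0.    -1.   ] F [ 0.12  0.6  -0.26] g 0.202
need tool cm [-0.25  0.24  3.75]
```

View pics/crop11.png

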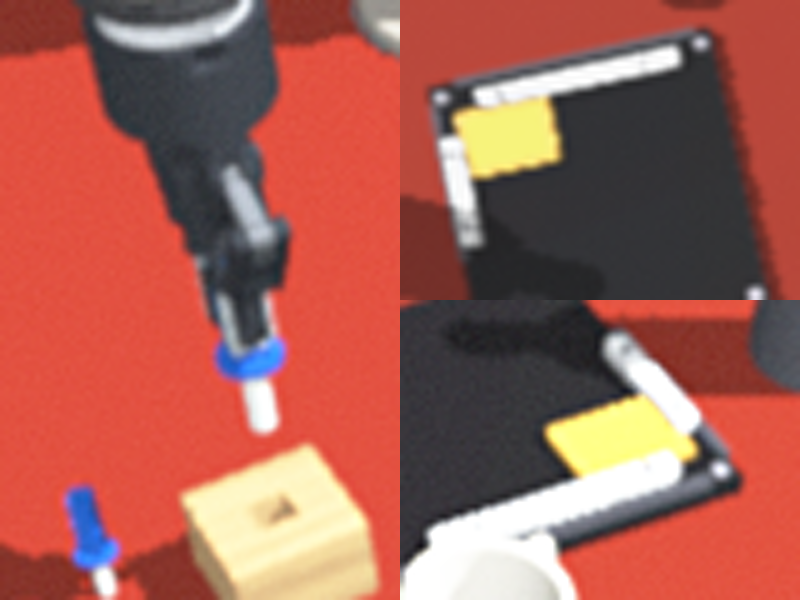

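The wafer is flush in the corner in both views with no red pin showing. The stick is above the stand. I check the tip against the hole before inserting.

```bash
python3 - <<'E'
from h import *
s=read_camera("scene");k=lambda q:(q-np.array([85,110])+.5)*5
p=get_obs()["eef_pos"]
# stem axis visible centre in image: collar-stem junction ~ (257,383) , tip bottom (263,432)
print("exp tip ctr",k(px(s,[p[0],p[1],p[2]-.0585])),"rim near",k(px(s,[p[0]+.006,p[1],p[2]-.0585])),"hole at nominal",k(px(s,[.5655,-.170,.046])),k(px(s,[.564,-.171,.046])))
st([565.5,-170,63])
im=s["image"][110:230,85:165].astype(int)
for r in (78,80,82,84): print(r,[tuple(im[r,c]) for c in range(46,58)][::1] if r==82 else [int(im[r,c].min()) for c in range(46,58)])
for r in (98,100,102,104,106): print(r,[int(im[r,c].sum()//3) for c in range(46,64)])
E
```

```text
exp tip ctr [260.23075973 424.38386778] rim near [260.23845802 432.48914611] hole at nominal [272.45604847 510.16267772] [270.40890026 508.38094719]
t 37.15 p [ 566.7 -167.   162.4] a 22.46 z [ 0.  0. -1.] F [ 0.48  0.68 -0.19] g 0.202
need tool cm [-0.23  0.23  9.94]
78 [60, 65, 133, 219, 239, 252, 255, 255, 189, 83, 55, 63]
80 [62, 57, 104, 189, 233, 247, 254, 255, 222, 105, 61, 62]
82 [(np.int64(61), np.int64(80), np.int64(226)), (np.int64(62), np.int64(80), np.int64(229)), (np.int64(72), np.int64(87), np.int64(226)), (np.int64(144), np.int64(152), np.int64(221)), (np.int64(229), np.int64(230), np.int64(230)), (np.int64(247), np.int64(247), np.int64(243)), (np.int64(254), np.int64(255), np.int64(253)), (np.int64(255), np.int64(255), np.int64(255)), (np.int64(252), np.int64(253), np.int64(252)), (np.int64(158), np.int64(167), np.int64(239)), (np.int64(73), np.int64(86), np.int64(228)), (np.int64(60), np.int64(80), np.int64(228))]
84 [69, 60, 63, 119, 212, 238, 250, 255, 255, 187, 81, 59]
98 [233, 233, 232, 235, 234, 235, 232, 232, 231, 224, 217, 226, 230, 233, 230, 231, 231, 231]
100 [233, 232, 231, 230, 227, 219, 213, 207, 207, 198, 169, 167, 205, 227, 231, 230, 230, 231]
102 [229, 228, 229, 223, 215, 206, 202, 201, 185, 163, 148, 144, 153, 196, 227, 233, 235, 234]
104 [231, 231, 232, 232, 226, 214, 206, 196, 182, 193, 213, 226, 229, 231, 234, 231, 229, 226]
106 [229, 230, 230, 231, 232, 230, 229, 227, 230, 232, 233, 230, 229, 227, 228, 229, 230, 233]
```

```bash

python3 -m handwheel '[{"grip":1,"tx":-0.27,"ty":0.34,"tz":0,"yaw":0},{"grip":1,"tx":0,"ty":0,"tz":2.5,"yaw":0},{"grip":1,"tx":0,"ty":0,"tz":2,"yaw":0},{"grip":1,"tx":0,"ty":0,"tz":0,"yaw":0},{"grip":1,"tx":0,"ty":0,"tz":0,"yaw":0}]' >/dev/null; python3 -c "
from h import *
st([565.5,-171.2,64.5])"
python3 -m handwheel '[{"grip":1,"tx":0,"ty":0,"tz":0.7,"yaw":0},{"grip":1,"tx":0,"ty":0,"tz":0.7,"yaw":0},{"grip":1,"tx":0,"ty":0,"tz":0.5,"yaw":0},{"grip":1,"tx":0,"ty":0,"tz":0,"yaw":0}]' && python3 chk.py 4 && 
python3 -m handwheel '[{"grip":1,"tx":0,"ty":0,"tz":1,"yaw":0},{"grip":1,"tx":0,"ty":0,"tz":1,"yaw":0},{"grip":1,"tx":0,"ty":0,"tz":0.5,"yaw":0},{"grip":1,"tx":0,"ty":0,"tz":0,"yaw":0}]' && python3 chk.py 4
```

```text
t 37.65 p [ 565.4 -171.6  117.5] a 22.45 z [-0.  0. -1.] F [ 0.89 -0.23  0.34] g 0.199
need tool cm [ 0.03 -0.03  5.3 ]
t: 38.05
eef_pos: [0.5648, -0.1715, 0.0976]
tool_rot: [-0.0, 0.981, 0.195, -0.001]
contact_force: [0.8, -0.0, -0.7]
gripper_width: 0.203
t 38.05 push x,y [-0.78  0.22] Fz -0.7 tcp [ -98.97 -398.7 ] z 97.6
t: 38.45
eef_pos: [0.5645, -0.1714, 0.072]
tool_rot: [-0.0, 0.981, 0.195, -0.001]
contact_force: [-0.9, -0.3, -0.4]
gripper_width: 0.199
t 38.45 push x,y [0.9  0.07] Fz -0.44 tcp [ -99.23 -398.55] z 72.0
```

```bash

python3 -m handwheel '[{"grip":1,"tx":0,"ty":0,"tz":0.3,"yaw":0},{"grip":1,"tx":0,"ty":0,"tz":0.2,"yaw":0},{"grip":1,"tx":0,"ty":0,"tz":0,"yaw":0}]' >/dev/null; python3 hold.py 2
python3 -m handwheel '[{"grip":1,"tx":0,"ty":0,"tz":0.1,"yaw":0},{"grip":1,"tx":0,"ty":0,"tz":0,"yaw":0}]' >/dev/null; python3 hold.py 2
python3 -m handwheel '[{"grip":1,"tx":0,"ty":0,"tz":0.1,"yaw":0},{"grip":1,"tx":0,"ty":0,"tz":0,"yaw":0}]' >/dev/null; python3 hold.py 2
```

```text
t 38.85 mean push [ 0.74 -0.63 -0.55] sd [0.3  0.37 0.27] max [ 1.04 -0.26 -0.29] tcp [ -98.35 -398.95] z 68.5
t 39.15 mean push [ 0.38  0.06 -0.63] sd [0.08 0.34 0.19] max [ 0.45  0.4  -0.44] tcp [ -98.45 -398.94] z 67.4
t 39.45 mean push [ 0.93 -0.18 -0.52] sd [0.41 0.6  0.23] max [ 1.35  0.42 -0.28] tcp [ -98.49 -398.86] z 66.3
```

```bash

python3 -m handwheel '[{"grip":1,"tx":0,"ty":0,"tz":0.1,"yaw":0},{"grip":1,"tx":0,"ty":0,"tz":0,"yaw":0}]' >/dev/null; python3 hold.py 2
python3 -c "
from h import *
o=get_obs();import sys;sys.exit(int(o['contact_force'][2]>2))" && python3 -m handwheel '[{"grip":1,"tx":0,"ty":0,"tz":0.08,"yaw":0},{"grip":1,"tx":0,"ty":0,"tz":0,"yaw":0}]' >/dev/null; python3 hold.py 2
python3 -c "
from h import *
o=get_obs();import sys;sys.exit(int(o['contact_force'][2]>2))" && python3 -m handwheel '[{"grip":1,"tx":0,"ty":0,"tz":0.08,"yaw":0},{"grip":1,"tx":0,"ty":0,"tz":0,"yaw":0}]' >/dev/null; python3 hold.py 2
```

```text
t 39.75 mean push [ 0.17  0.09 -1.12] sd [0.28 0.45 0.24] max [ 0.44  0.54 -0.88] tcp [ -98.47 -398.87] z 65.3
t 40.05 mean push [-0.27  0.26 -0.74] sd [0.5  0.17 0.22] max [ 0.24  0.43 -0.52] tcp [ -98.5  -398.88] z 64.5
t 40.35 mean push [-0.03  0.12 -0.77] sd [0.27 0.93 0.34] max [ 0.25  1.06 -0.44] tcp [ -98.51 -398.9 ] z 63.7
```

```bash

python3 -m handwheel '[{"grip":1,"tx":0,"ty":0,"tz":0.1,"yaw":0},{"grip":1,"tx":0,"ty":0,"tz":0,"yaw":0}]' >/dev/null; python3 hold.py 2
python3 -m handwheel '[{"grip":2.4,"tx":0,"ty":0,"tz":0,"yaw":0},{"grip":2.4,"tx":0,"ty":0,"tz":0,"yaw":0},{"grip":5,"tx":0,"ty":0,"tz":0,"yaw":0},{"grip":5,"tx":0,"ty":0,"tz":0,"yaw":0},{"grip":5,"tx":0,"ty":0,"tz":0,"yaw":0}]' 20
python3 -c "
from h import *
st()
s=read_camera('scene');cv2.imwrite('pics/x12.png',s['image'])"
```

```text
t 40.65 mean push [ 1.2  -0.27  5.02] sd [0.67 0.12 0.11] max [ 1.87 -0.16  5.13] tcp [ -98.38 -398.97] z 63.4
t: 41.15
eef_pos: [0.5654, -0.1716, 0.0626]
tool_rot: [-0.0, 0.981, 0.195, -0.0]
contact_force: [0.2, 0.1, -0.4]
gripper_width: 0.586
t 41.15 p [ 565.4 -171.6   62.6] a 22.46 z [-0.  0. -1.] F [ 0.25  0.1  -0.38] g 0.586
```

Seated (5 N at z=63.4 mm) and released. I raise the gripper and go clear.

```bash

python3 -m handwheel '[{"grip":5,"tx":0,"ty":0,"tz":-1,"yaw":0},{"grip":5,"tx":0,"ty":0,"tz":-2,"yaw":0},{"grip":5,"tx":0,"ty":0,"tz":-3,"yaw":0},{"grip":5,"tx":0,"ty":0,"tz":-4,"yaw":0},{"grip":5,"tx":0,"ty":0,"tz":-4,"yaw":0}]' 
python3 -m handwheel '[{"grip":5,"tx":-3,"ty":3,"tz":0,"yaw":0},{"grip":5,"tx":-3,"ty":3,"tz":0,"yaw":0},{"grip":5,"tx":-3,"ty":3,"tz":0,"yaw":0},{"grip":5,"tx":0,"ty":0,"tz":0,"yaw":0},{"grip":5,"tx":0,"ty":0,"tz":0,"yaw":0}]' 
python3 - <<'E'
from h import *
s=read_camera("scene");t=read_camera("top")
b=crop(s["image"],85,150,80,60,5);a=crop(t["image"],172,158,80,60,5);c=crop(s["image"],280,180,80,60,5);d=crop(t["image"],310,160,80,60,5)
o=np.vstack([np.hstack([b,a]),np.hstack([d,c])]);cv2.imwrite("pics/crop12.png",o)
for n,c0 in(("scene",s),("top",t)):
    df=cv2.absdiff(c0["image"],cv2.imread(f"pics/{n}0.png")).max(2);print(n,[x.tolist() for x in cv2.connectedComponentsWithStats((df>60).astype(np.uint8))[2][1:] if x[4]>15])
E
```

```text
t: 41.7
eef_pos: [0.565, -0.1713, 0.2046]
tool_rot: [-0.0, 0.981, 0.195, -0.0]
contact_force: [1.0, -0.9, -0.4]
gripper_width: 0.585
t: 42.2
eef_pos: [0.516, -0.2902, 0.2033]
tool_rot: [0.0, 0.981, 0.193, 0.0]
contact_force: [-0.4, 1.2, 0.3]
gripper_width: 0.587
scene [[0, 0, 90, 162, 5842], [139, 0, 13, 19, 53], [192, 7, 19, 14, 61], [197, 16, 12, 19, 55], [181, 18, 13, 32, 209], [175, 36, 4, 13, 26], [180, 56, 9, 13, 37], [0, 84, 33, 6, 78], [287, 192, 53, 24, 660]]
top [[373, 166, 137, 218, 13279], [431, 167, 42, 24, 268], [182, 177, 38, 28, 567], [437, 180, 5, 11, 26], [419, 192, 4, 6, 16], [501, 313, 11, 15, 83], [362, 361, 8, 8, 25], [281, 371, 9, 13, 60]]
```

```bash
python3 - <<'E'
from h import *
for n in("scene","top"):
    c=read_camera(n)
    P=np.array([px(c,np.r_[C/1000+Rz.T@np.array(q)/1000,.015]) for q in[(-80,-80),(80,-80),(80,82),(-80,82)]]).astype(np.int32)
    m=np.zeros(c["image"].shape[:2],np.uint8);cv2.fillConvexPoly(m,P,255)
    for l,im in(("before",cv2.imread(f"pics/{n}0.png")),("now",c["image"])):
        i=im.astype(int);r=(i[...,2]-np.maximum(i[...,0],i[...,1])>40)&(i[...,1]<110)&(m>0);print(n,l,"red",np.argwhere(r)[:,::-1].tolist()[:12])
for n,sl in(("scene",np.s_[170:245,105:165]),("top",np.s_[172:215,315:350])):
    print(n,"stand diff max",cv2.absdiff(read_camera(n)["image"],cv2.imread(f"pics/{n}0.png"))[sl].max(),)
waf();st()
E
```

```text
scene before red [[332, 204], [332, 205], [333, 205]]
scene now red []
top before red []
top now red []
scene stand diff max 127
top stand diff max 81
wafer [53.8 51.8] [50.8 67.2] 1.0 mean [49.6 52.2]
tcp [-172.6 -500.8]
t 42.55 p [ 517.1 -288.   202.8] a 22.57 z [ 0.  0. -1.] F [-0.19 -0.42 -0.66] g 0.592
```

```bash
python3 - <<'E'
from h import *
for n,(x,y,W,H) in(("scene",(120,180,40,50)),("top",(322,185,28,28))):
    for l,im in(("before",cv2.imread(f"pics/{n}0.png")),("now",read_camera(n)["image"])):
        i=im[y:y+H,x:x+W].astype(int);q=np.argwhere((i[...,0]-i[...,2]>40))[:,::-1];print(n,l,len(q),q.mean(0)+[x,y],q.min(0)+[x,y],q.max(0)+[x,y])
t=read_camera("top")
g=cv2.inRange(t["image"],(40,150,170),(170,255,255));g[:, :172]=0;g[:,250:]=0
q=np.argwhere(g)[:,::-1];q=q[(q[:,1]>158)&(q[:,1]<238)];W=np.array([Rz@(w(t,p,.018)[:2]*1000-C) for p in q],np.float32);print(cv2.minAreaRect(W))
hand_in()
E
```

```text
scene before 213 [137.6713615  203.35211268] [132 190] [145 214]
scene now 222 [137.48648649 204.01351351] [131 191] [145 215]
top before 83 [333.48192771 197.84337349] [328 194] [339 202]
top now 80 [333.7125 197.3625] [329 193] [339 202]
((50.2321662902832, 59.15437698364258), (50.33448791503906, 84.1168212890625), 5.529394626617432)
the job is handed in; nothing more can be done
```

The job is done and handed in after about 43 s of robot time: the gold wafer is in the corner of the two fences, and the stick is back in its stand.

- **Long fence:** I pushed the wafer with the stick only. I pressed at about 7.0 N for 0.7 s near its middle. Then I closed the +y end, which stood off by less than half a millimetre, and pressed there at about 6.1 N.
- **Short fence:** I slid the wafer along the long fence with a slight bias towards it, then pressed at about 6.9 N for 0.7 s. I saw no push reading above 8 N at either fence.
- **Stick:** I lowered it until the collar met the stand (5 N) and let go. The before-and-after pictures put it within about a pixel of where it started.

**Checks that passed**
- The last pictures I viewed, taken just before I put the stick back, show the wafer against both fences.
- The short fence's red pin is no longer visible.
- The before/after image comparison shows changes only at the wafer and the arm.

**Checks that failed or disagreed**
- **Tip dragging:** On first lowering, the tip dragged on the stage with about 13 N downwards and a sideways reading of up to about 10.3 N. Most of that was stage friction, but the push on the wafer was not measured separately then. I raised the stick and carried on.
- **Long pin:** The long fence's pin could not be seen in either camera, so contact there rests on feel and the pictures.
- **Last wafer measurements:** A final colour measurement of the wafer from the top camera was unusable, giving 50 x 84 mm, so I ignored it. The scene camera's position along x read 53.8 mm against about 50 mm expected, also from an oversized outline.
- **Last picture:** The final check picture, taken after letting go, could not be viewed because of the picture limit, so I used numeric comparisons instead.

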